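# Roll a posting tube into the labelling cradle

## Robot

A 7-joint arm with a two-finger parallel gripper is mounted at the origin on a cart in front of the work surface, level with it; the furniture and walls round the work are solid. World frame = base frame: x ahead of the robot, y to its left, z up, the work surface at z = 0. Lengths are in m, angles in rad, forces in N, time in s.
With the tool pointing down it reaches from about 0.35 to 0.9 m from the base axis. Payload 8.1 kg.
Tool frame: the origin (TCP) lies midway between the tips of the shut fingers; the grasp point (between the pads) lies 19 mm behind it; z points along the fingers, y is the direction in which the jaws open and shut (so a half turn about z gives the same grasp; the last joint's range is limited). The gripper opens to 85 mm and grips with 20 to 120 N. Pads are 22 mm wide; open, the fingers measure 114 mm over their backs; the gripper's body (76 mm by 85 mm) begins 54 mm behind the grasp point. The pads swing forward as they close: fully open they stand 13 mm farther back than shut.
Start: joints at [-1.396, 0.434, 0.025, 1.573, -0.012, 1.134, -0.075], TCP at [0.171, 0.601, 0.197] pointing down, gripper open.
Joint ranges: [-2.62, 2.62], [-0.44, 2.09], [-1.27, 1.32], [0.08, 2.57], [-1.32, 4.46], [0.12, 2], [-2.74, 2.74]. Speed limits (rad/s): [2.22, 2.22, 3.01, 3.01, 3.14, 3.14, 3.14].

## Interface

Orientations are given as a unit quaternion [w, x, y, z].
In Python, from station import r, eyes, job, recognise, landmark_of gives the robot as it stands.
- The arm moves only by the tool drive_tool, never from a script. Its argument "increments" is a list of rows, each an object with "offset": the shift along the tool's x, y, z in cm, a list of three; "delta_rot": the turn, a rotation vector about the tool's x, y, z in rad, a list of three; "hand": the finger opening in cm, from 0 to 8.54. In form: [{"offset": [tx, ty, tz], "delta_rot": [rx, ry, rz], "hand": hand}, ...]. A call has 1 to 20 rows; each row shifts and turns the commanded pose from where the row before left it, along the tool's axes as they then stand; what a row does not reach is not made up. A row lasts 1/12 s, in which the tool goes at most 41.7 mm and 7.16 degrees, less where a joint would pass 70% of its speed; a pose out of reach is approached as far as the arm can. A call is refused whole if a number of a shift passes 4.17 or a number of a turn 0.125, either way. A call with a gripper value outside its range is refused whole. The fingers move at their own pace and stop on an object; "squeeze" is the grip in N (left out, the last holds). Time passes only in rows, so rows that do not move let the fingers close. It gives the time, the measured TCP pose, the force and the opening at its end, in the units of the state.
- r.state(): the state, without advancing time (a new reading comes with each control period).
- eyes.grab_frame(name): name is "side" or "top"; returns a dict with "img" (480x640x3 uint8, red, green, blue), "fx", "fy", "cx", "cy" (pixels), "k1" (the pictures are not rectified: a ray, as slopes to the right and down, at radius r is drawn at 1 + k1 r^2 times it, then the intrinsics apply), "origin" and "orientation" of the camera in the world. Camera axes: x right, y up, looking along -z (the intrinsics and any distortion apply to the point x, -y, -z); pixel columns grow to the right and rows downward; lengths in m; the calibration is good to about 2 mm. A picture is of the moment at which its call begins. There is no depth.
- job.sign_off(): hands the job in, once; it reports no verdict.
Trained networks look in a picture, given as the dict that the camera call returned (one of the last four; its "shot" number tells which), for a name from the list of things; names that differ only in an ending like _2 or _b are one class to them, and where a whole thing is asked for, a point or a joint stands for the part that bears it (a point fixed in the world has none). Each returns a list of dicts, best first, with "score" (0 to 1); they miss things now and then, are a little off and sometimes report something else, mostly with a low value. They report only what shows in the picture. A call takes as long as a camera call.
- recognise(label, picture): "point" ([x, y, z] in m, in the coordinates of the camera as it stood for that picture, good to about 4 mm: the middle of the surface that is visible of it).
- landmark_of(label, picture): "point" ([x, y, z] in m, in the coordinates of the camera as it stood for that picture, good to about 4 mm: a listed point, or the origin of a listed thing).
The state is a dict: "clock": time; "joints": joint angles; "joint_velocities": joint speeds; "joint_efforts": joint torques, N m; "eef_pos": TCP position; "tool_rot": TCP orientation; "wrist_force": force on the tool from outside, world axes, zero at the start; "ft_torque": the same for the moment, N m; "width": opening from 0.0 (shut) to 1.0 (fully open).
Only numpy, scipy, OpenCV 4.12 (cv2) and the standard library are available. Lean on these libraries where they do the work, as an engineer would, in place of code of your own. Each camera call takes 0.05 s, during which the arm holds its last target.

## Task

Get the kraft posting tube that lies on its side ready for labelling: without picking it up, roll it across the table with your fingertips, up the ramp of the wooden V-cradle and down into the V. Then push it along the V until its far end butts against the end stop, and tip the wire bail over so that it rests on the tube. Leave the other wares and the label pad where they are.

Things in the scene. Friction and masses are not known exactly. Their poses are not given: they have to be found in the camera images.
- tube: The round kraft-card posting tube with white end caps, 50 mm in diameter and 170 mm long, lying on its side, 0.10 to 0.21 kg; smooth board, friction about 0.4; it rolls easily. Origin at its centre (25 mm above the table while it lies there); its x axis is the tube's own axis and points roughly away from the robot; its y and z axes turn with it as it rolls.
- cradle: The beech V-cradle, fixed to the table. Origin on the table under the bottom line of the V (3 mm high); x runs along the V, away from the robot, y towards the ramp, z up. The block runs from x = -75 to +67 mm, y = -55 to +88 mm. Both sides of the V slope at 40 degrees; the far side rises to 26.5 mm at y = -30 mm and is flat from there to y = -55 mm.
- crest (a point): Middle of the crest between ramp and V, in the cradle's frame at x = 0, y = +22 mm, 19 mm high. The ramp starts flush with the table at y = +88 mm and climbs straight to the crest; beyond it the near side of the V falls to the bottom line.
- seat (a point): Where the tube's centre lies once it is seated in the V against the end stop: in the cradle's frame x = -18 mm, y = 0, z = 35.5 mm. The tube's near end then stands 28 mm out of the block on the robot's side.
- end_stop (a point): Point on the face of the end stop, an upright board across the cradle's far end, 52 mm high, from y = -55 to +29 mm in the cradle's frame; the face looks back at the robot, at x = +67 mm.
- bail (a joint): Wire bail, a U hinged along the cradle's x axis at y = -43, z = 60 mm (on two ears 66 mm high at x = -52 and +52), arms 48 mm. At 0 rad it leans 20 degrees back (to -y), at 0.35 it is upright; grows as it tips to +y. Past 0.75 it sinks slowly by its weight and rests on a seated tube at about 1.8; with no tube, at 2.2. About 1 N on the bar moves it.
- bail_bar (a point): Middle of the bail's cross bar, a black rubber sleeve 76 mm long along the cradle's x axis and 10 mm thick, 48 mm from the hinge line; about 105 mm above the table while the bail leans back.
- label_pad: Bystander: a loose pad of blank white labels on a card backing, 82 x 112 x 12 mm, on the table to the right of the cradle. Origin under its centre.
- spare_tube: Bystander: a shorter kraft tube, 50 mm in diameter and 122 mm tall, standing on end to the right behind the cradle. Origin under its centre.
- hairtie_violet: Bystander: a hair tie with violet flower on a kraft card, 158 x 90 x 16 mm, lying near the front edge. Origin under its centre.
- scrubby_spare: Bystander: a round peach crochet scrubby with a card, 88 mm across and 43 mm high, lying on the table left of the tube. Origin under its centre.

How it is judged:
On the way, in this order (a step that is already met when the one before it is completed fails the run):
1. the tube rolls over on the table, at least a quarter of a turn (angle between tube's own z axis and vertical above 1.3 rad and height (world z) of tube below 0.05 m).
2. the tube lies in the V (y of tube in the frame of cradle between -0.006 and 0.006 m and height (world z) of tube below 0.0395 m), for 0.2 s.
At the end, for the whole second after the job is handed in: The tube is seated in the V (axis within 4 mm sideways and 3 mm in height of its seat, within 0.04 rad of the V's line), its far end within 4 mm of the end stop, and the bail rests on it (1.7 to 1.95 rad, touching), all at rest (y of tube in the frame of cradle between -0.004 and 0.004 m and height (world z) of tube between 0.0325 and 0.0385 m and angle between the x axis of tube and the x axis of cradle, either way round below 0.04 rad and x of tube in the frame of cradle between -0.022 and -0.015 m and value of joint bail between 1.7 and 1.95 rad and contact force between bail and tube above 0.1 N and linear speed of tube below 0.01 m/s).
It fails at once if the tube was lifted or carried (centre above 52 mm anywhere, or above 33 mm before the ramp; rolling takes it to 44 mm over the crest) (height (world z) of tube above 0.052 m or (y of tube in the frame of cradle above 0.12 m and height (world z) of tube above 0.033 m)).
It fails at once if the tube was stood up or tipped (angle between tube's own x axis and vertical below 1.2 rad).
It fails at once if a bystander was pushed more than 30 mm away (distance of any of label_pad, spare_tube, hairtie_violet, scrubby_spare from where it was at the start of the episode above 0.03 m).
It also fails if it takes over 67 s, if anything falls off the work surface, if the arm or the gripper's body presses on something with over 40 N, if the wrist force passes 120 N, or if a joint passes its speed limit or range.

## Working session

There is one attempt and no reset: what is moved stays moved. The work goes in short steps, Python scripts to look and compute and a tool call to move; the robot and the scene stay as the last step left them, time stands still between calls to the robot, and variables do not carry over. Pictures are saved under pics/ and viewed, and the job is handed in when it is done.

Besides the shell and the picture viewer there is one more tool, called after "Emit:" by a JSON object that holds its "fn" and its "kwargs", one argument or row to a line. drive_tool: Moves the arm, as the interface text tells. Its arguments: {"type":"object","properties":{"increments":{"type":"array"},"squeeze":{"type":"number"}},"required":["increments"]}

```bash
mkdir -p pics; cat > h.py <<'E'
import numpy as np,cv2
from scipy.spatial.transform import Rotation as R
from station import r,eyes,job,recognise,landmark_of
def rot(q): return R.from_quat([q[1],q[2],q[3],q[0]])
def w(f,p): return rot(f["orientation"]).apply(p)+np.array(f["origin"])
def save(f,n): cv2.imwrite(f"pics/{n}.png",f["img"][:,:,::-1])
def proj(f,P):
    c=rot(f["orientation"]).inv().apply(np.atleast_2d(P)-np.array(f["origin"]))
    x=c[:,0]/-c[:,2];y=-c[:,1]/-c[:,2];k=1+f["k1"]*(x*x+y*y)
    return np.c_[f["fx"]*x*k+f["cx"],f["fy"]*y*k+f["cy"]]
def ray(f,u,v,z):
    xd=(u-f["cx"])/f["fx"];yd=(v-f["cy"])/f["fy"];x,y=xd,yd
    for _ in range(20):
        k=1+f["k1"]*(x*x+y*y);x,y=xd/k,yd/k
    d=rot(f["orientation"]).apply([x,-y,-1]);o=np.array(f["origin"])
    return o+d*(z-o[2])/d[2]
E
python3 - <<'E'
from h import *
np.set_printoptions(precision=4,suppress=True)
s=r.state();print({k:s[k] for k in("clock","eef_pos","tool_rot","wrist_force","width")})
for n in("top","side"):
    f=eyes.grab_frame(n);save(f,n+"0");print(n,f["origin"],f["orientation"],f["fx"],f["k1"])
    for l in("tube","cradle","crest","seat","end_stop","bail_bar","label_pad","spare_tube","hairtie_violet","scrubby_spare"):
        print(l,[(np.round(w(f,d["point"]),4).tolist(),round(d["score"],2)) for d in landmark_of(l,f)[:2]])
E
```

```text
{'clock': 0.0, 'eef_pos': array([0.1713, 0.6005, 0.1963]), 'tool_rot': array([-0.    ,  0.1385,  0.9904, -0.0008]), 'wrist_force': array([-0.0445,  0.6283, -0.213 ]), 'width': 0.9990183970657575}
top [0.4385 0.0317 1.2197] [-0.7052 -0.022   0.0439  0.7073] 484.6650901278789 -0.028669101753561892
tube []
cradle [([0.6201, -0.1002, 0.0003], 0.74), ([0.4088, -0.2975, -0.0013], 0.74)]
crest [([0.6234, -0.0821, 0.0179], 0.74)]
seat [([0.5998, -0.0987, 0.0353], 0.86)]
end_stop [([0.6889, -0.1154, 0.0364], 0.91)]
bail_bar [([0.6129, -0.1596, 0.1056], 0.73)]
label_pad [([0.4053, -0.2975, -0.001], 0.9)]
spare_tube [([0.6893, -0.3044, 0.0006], 0.65), ([0.5867, 0.099, 0.0204], 0.4)]
hairtie_violet [([0.3944, 0.2529, 0.0048], 0.65), ([0.6191, -0.0996, -0.0031], 0.55)]
scrubby_spare [([0.6243, -0.0836, 0.0176], 0.67)]
side [0.5941 0.876  0.7064] [0.0128 0.0101 0.4593 0.8881] 499.66768344839664 0.020632737140518845
tube [([0.5861, 0.1042, 0.024], 0.87)]
cradle [([0.6205, -0.1019, -0.0018], 0.77)]
crest [([0.6257, -0.08, 0.0196], 0.9)]
seat [([0.6009, -0.0972, 0.0359], 0.86)]
end_stop [([0.6876, -0.107, 0.0378], 0.78)]
bail_bar [([0.6117, -0.1541, 0.1024], 0.67)]
label_pad [([0.4103, -0.3007, 0.0037], 0.91)]
spare_tube [([0.6864, -0.2989, -0.0009], 0.8), ([0.6138, -0.1519, 0.1051], 0.45)]
hairtie_violet [([0.3923, 0.2547, 0.0052], 0.56)]
scrubby_spare [([0.5159, 0.326, -0.0018], 0.91)]
```

View pics/top0.png

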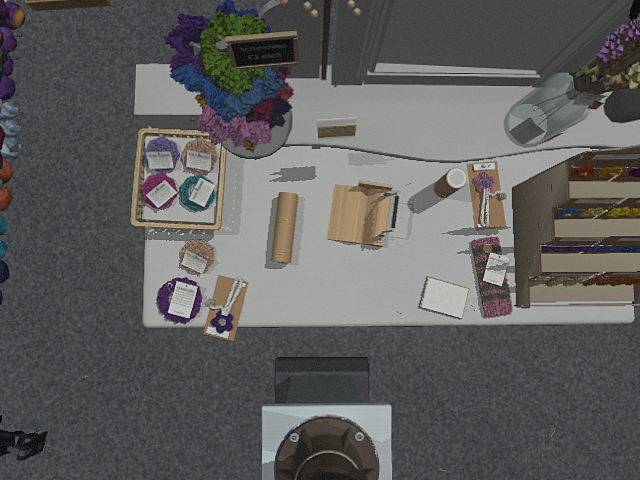

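View pics/side0.png

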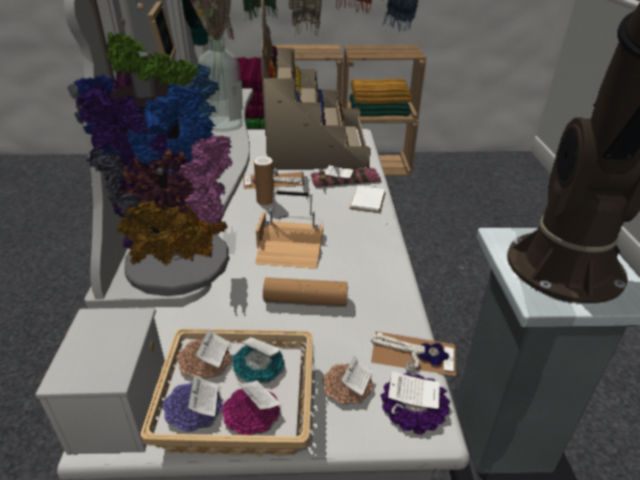

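```bash
python3 - <<'E'
from h import *
f=eyes.grab_frame("top")
np.set_printoptions(precision=4,suppress=True)
c=f["img"][160:290,250:420];cv2.imwrite("pics/crop1.png",cv2.resize(c[:,:,::-1],None,fx=4.6,fy=4.6,interpolation=cv2.INTER_CUBIC))
g=eyes.grab_frame("side")
# tube segmentation
hsv=cv2.cvtColor(f["img"],cv2.COLOR_RGB2HSV)
m=((hsv[:,:,1]>70)&(hsv[:,:,0]<25)&(hsv[:,:,2]>60)).astype(np.uint8)
m[:, :262]=0;m[:,312:]=0;m[:180]=0;m[275:]=0
n,l,st,ce=cv2.connectedComponentsWithStats(m)
i=1+st[1:,4].argmax();ys,xs=np.where(l==i);print(st[i],ce[i])
print(cv2.minAreaRect(np.c_[xs,ys].astype(np.float32)))
b=cv2.boxPoints(cv2.minAreaRect(np.c_[xs,ys].astype(np.float32)))
print([ray(f,*p,.025) for p in b], ray(f,*ce[i],.04))
for F in(f,g):
  for l in ("tube","cradle","seat","end_stop","crest"):
    print(l,[(np.round(w(F,d["point"]),4).tolist(),round(d["score"],2)) for d in landmark_of(l,F)[:2]])
# overlay models
def T(o,yaw,P): return R.from_euler('z',yaw).apply(P)+o
o=np.array([.6203,-.101,0])
from itertools import product
for yaw in(-.05,-.1,-.15,-.2):
  P=np.array([[-75,-55,26.5],[-75,-30,26.5],[-75,22,19],[-75,88,0],[67,88,0],[67,22,19],[67,29,52],[67,-55,52],[-75,0,3]])/1000
  print(yaw,np.round(proj(f,T(o,yaw,P)),1).tolist())
  print(yaw,np.round(proj(g,T(o,yaw,P)),1).tolist())
c=g["img"][180:330,220:390];cv2.imwrite("pics/crop2.png",cv2.resize(c[:,:,::-1],None,fx=4,fy=4,interpolation=cv2.INTER_CUBIC))
E
```

```text
[ 272  192   26   70 1306] [284.2971 226.6861]
((284.23699951171875, 226.49864196777344), (19.209657669067383, 68.98727416992188), 6.009006023406982)
[array([0.5052, 0.1324, 0.025 ]), array([0.6765, 0.1155, 0.025 ]), array([0.6715, 0.0679, 0.025 ]), array([0.5002, 0.0854, 0.025 ])] [0.5854 0.0994 0.04  ]
tube [([0.585, 0.0989, 0.021], 0.93), ([0.5159, 0.3153, -0.0045], 0.35)]
cradle [([0.6232, -0.0993, -0.0005], 0.6)]
seat [([0.6012, -0.1023, 0.0307], 0.9)]
end_stop [([0.6859, -0.1133, 0.0342], 0.61)]
crest [([0.6236, -0.0803, 0.0168], 0.81)]
tube [([0.5836, 0.1053, 0.0228], 0.98)]
cradle [([0.6196, -0.1003, -0.0025], 0.73)]
seat [([0.6052, -0.0971, 0.0322], 0.6)]
end_stop [([0.6873, -0.1125, 0.0356], 0.85)]
crest [([0.6241, -0.0787, 0.0216], 0.71)]
-0.05 [[386.1, 244.4], [376.1, 243.9], [354.9, 243.2], [328.2, 242.6], [330.7, 187.4], [357.2, 187.2], [355.6, 184.3], [389.6, 186.0], [363.0, 244.2]]
-0.05 [[321.2, 221.6], [321.1, 227.3], [320.9, 242.3], [320.5, 266.2], [257.9, 265.2], [260.6, 241.4], [259.4, 231.5], [263.2, 212.0], [320.9, 242.4]]
-0.1 [[384.5, 245.4], [374.5, 244.4], 
[... 163 characters left out ...]
], [318.5, 267.2], [256.2, 264.2], [260.3, 240.6], [259.0, 230.7], [264.5, 211.3], [320.8, 243.3]]
-0.15 [[382.9, 246.3], [373.0, 244.8], [352.0, 242.0], [325.6, 238.9], [333.7, 184.3], [359.9, 186.6], [358.4, 183.4], [392.1, 188.5], [360.1, 243.9]]
-0.15 [[323.3, 223.4], [322.2, 229.1], [319.8, 244.2], [316.4, 268.1], [254.5, 263.2], [260.1, 239.7], [258.6, 229.9], [265.8, 210.6], [320.7, 244.2]]
-0.2 [[381.2, 247.1], [371.4, 245.2], [350.6, 241.3], [324.4, 236.9], [335.3, 182.8], [361.3, 186.4], [359.8, 183.1], [393.3, 189.8], [358.6, 243.6]]
-0.2 [[324.2, 224.3], [322.6, 230.0], [319.1, 245.1], [314.3, 268.9], [253.0, 262.1], [259.9, 238.9], [258.3, 229.0], [267.2, 210.0], [320.5, 245.1]]
```

View pics/crop1.png

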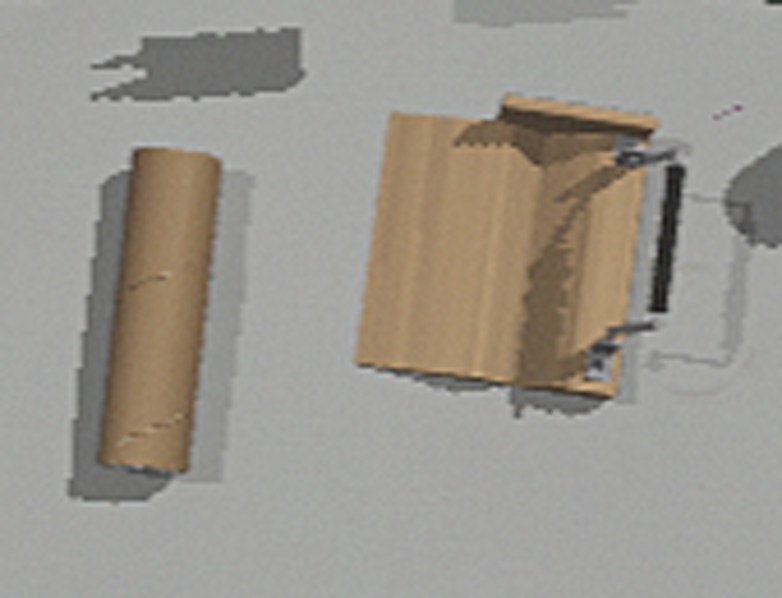

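View pics/crop2.png

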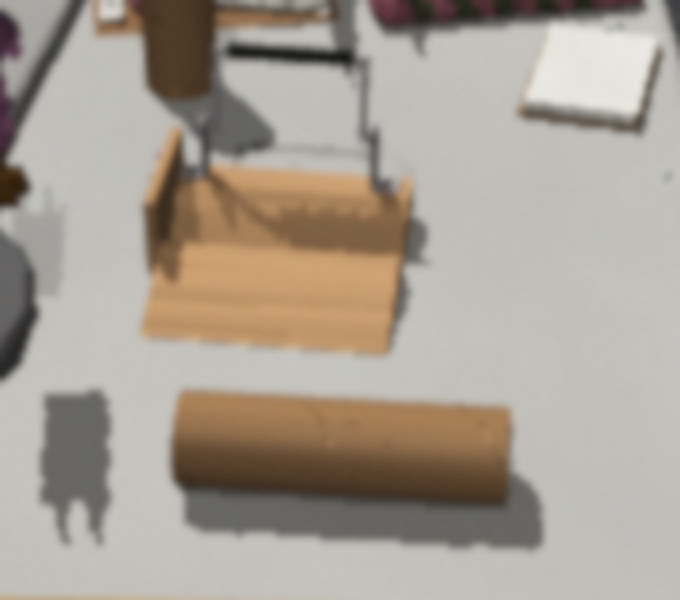

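Emit:
{"fn": "drive_tool", "kwargs": {
  "increments": [
    {"offset": [0, 0, 0], "delta_rot": [0, 0, 0.116], "hand": 8.0},
    {"offset": [0, 0, 0], "delta_rot": [0, 0, 0.116], "hand": 8.0},
    {"offset": [0, 0, 0], "delta_rot": [0, 0, 0.116], "hand": 8.0},
    {"offset": [0, 0, 0], "delta_rot": [0, 0, 0.116], "hand": 8.0},
    {"offset": [0, 0, 0], "delta_rot": [0, 0, 0.116], "hand": 8.0},
    {"offset": [0, 0, 0], "delta_rot": [0, 0, 0.116], "hand": 8.0},
    {"offset": [0, 0, 0], "delta_rot": [0, 0, 0.116], "hand": 8.0},
    {"offset": [0, 0, 0], "delta_rot": [0, 0, 0.116], "hand": 8.0},
    {"offset": [0, 0, 0], "delta_rot": [0, 0, 0.116], "hand": 8.0},
    {"offset": [0, 0, 0], "delta_rot": [0, 0, 0.116], "hand": 8.0},
    {"offset": [0, 0, 0], "delta_rot": [0, 0, 0.116], "hand": 8.0},
    {"offset": [0, 0, 0], "delta_rot": [0, 0, 0.116], "hand": 8.0},
    {"offset": [0, 0, 0], "delta_rot": [0, 0, 0], "hand": 8.0}
  ]
}}

```text
clock: 2.78
eef_pos: [0.1712, 0.6011, 0.1971]
tool_rot: [0.0, 0.743, 0.669, 0.0]
wrist_force: [0.4, -0.2, 0.3]
width: 0.934
```

```bash
cat >> h.py <<'E'
O=np.array([.621,-.102,0]);YAW=-.134
def cr(P): return R.from_euler('z',-YAW).apply(np.array(P)-O)   # world->cradle
def wc(P): return R.from_euler('z',YAW).apply(np.array(P))+O
def st():
    s=r.state();Q=rot(s["tool_rot"]);np.set_printoptions(precision=4,suppress=True)
    print("t",round(s["clock"],2),"tcp",s["eef_pos"],"cr",cr(s["eef_pos"]),"xaz",np.degrees(np.arctan2(*Q.apply([1,0,0])[[1,0]])),"z",Q.apply([0,0,1]),"F",s["wrist_force"],"w",s["width"])
    return s,Q
def go(P):
    s,Q=st();print("to",P,"tool cm",Q.inv().apply(np.array(P)-s["eef_pos"])*100)
E
python3 -c "
from h import *
go([.57,.17,.15])"
```

```text
t 2.78 tcp [0.1712 0.6011 0.1971] cr [-0.5397  0.6367  0.1971] xaz 84.02885118309293 z [ 0.0001 -0.0001 -1.    ] F [ 0.3505 -0.212   0.3163] w 0.9338287001039292
to [0.57, 0.17, 0.15] tool cm [-38.7258  44.1471   4.713 ]
```

Emit:
{"fn": "drive_tool", "kwargs": {
  "increments": [
    {"offset": [-1.2, 1.4, 0], "delta_rot": [0, 0, 0], "hand": 8.0},
    {"offset": [-2.4, 2.75, 0.3], "delta_rot": [0, 0, 0], "hand": 8.0},
    {"offset": [-2.4, 2.75, 0.3], "delta_rot": [0, 0, 0], "hand": 8.0},
    {"offset": [-2.4, 2.75, 0.3], "delta_rot": [0, 0, 0], "hand": 8.0},
    {"offset": [-2.4, 2.75, 0.3], "delta_rot": [0, 0, 0], "hand": 8.0},
    {"offset": [-2.4, 2.75, 0.3], "delta_rot": [0, 0, 0], "hand": 8.0},
    {"offset": [-2.4, 2.75, 0.3], "delta_rot": [0, 0, 0], "hand": 8.0},
    {"offset": [-2.4, 2.75, 0.3], "delta_rot": [0, 0, 0], "hand": 8.0},
    {"offset": [-2.4, 2.75, 0.3], "delta_rot": [0, 0, 0], "hand": 8.0},
    {"offset": [-2.4, 2.75, 0.3], "delta_rot": [0, 0, 0], "hand": 8.0},
    {"offset": [-2.4, 2.75, 0.3], "delta_rot": [0, 0, 0], "hand": 8.0},
    {"offset": [-2.4, 2.75, 0.3], "delta_rot": [0, 0, 0], "hand": 8.0},
    {"offset": [-2.4, 2.75, 0.3], "delta_rot": [0, 0, 0], "hand": 8.0},
    {"offset": [-2.4, 2.75, 0.3], "delta_rot": [0, 0, 0], "hand": 8.0},
    {"offset": [-2.4, 2.75, 0.3], "delta_rot": [0, 0, 0], "hand": 8.0},
    {"offset": [-2.4, 2.75, 0.3], "delta_rot": [0, 0, 0], "hand": 8.0},
    {"offset": [-1.2, 1.4, 0.2], "delta_rot": [0, 0, 0], "hand": 8.0},
    {"offset": [0, 0, 0], "delta_rot": [0, 0, 0], "hand": 8.0}
  ]
}}

```text
clock: 4.28
eef_pos: [0.5747, 0.1692, 0.1501]
tool_rot: [0.002, 0.742, 0.67, -0.0]
wrist_force: [0.6, -0.7, -0.1]
width: 0.938
```

```bash
python3 -c "
from h import *
go([.57,.165,.03])
f=eyes.grab_frame('side');save(f,'side1')
for p in ([.57,.165,.03],[.585,.101,.025]):print(proj(f,p))
"
```

```text
t 4.28 tcp [0.5747 0.1692 0.1501] cr [-0.0821  0.2626  0.1501] xaz 84.14857657979653 z [ 0.0018 -0.0027 -1.    ] F [ 0.5617 -0.6705 -0.1163] w 0.9378997247425821
to [0.57, 0.165, 0.03] tool cm [-0.4332 -0.4518 12.0053]
[[313.9496 310.2696]]
[[305.7116 290.4715]]
```

View pics/side1.png

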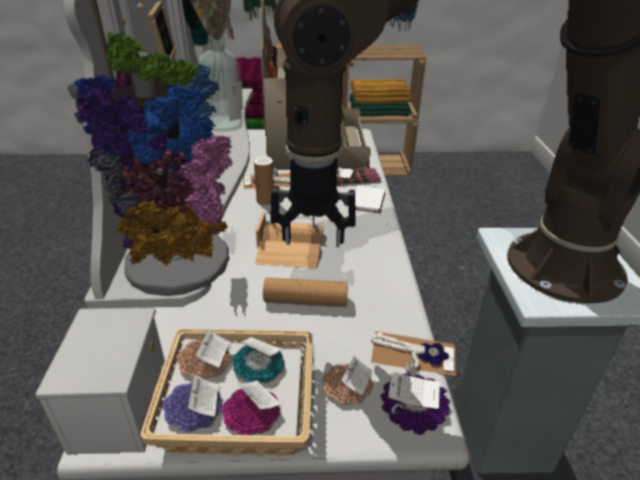

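Emit:
{"fn": "drive_tool", "kwargs": {
  "increments": [
    {"offset": [0, -0.2, 1.5], "delta_rot": [0, 0, 0], "hand": 8.0},
    {"offset": [0, -0.3, 2.5], "delta_rot": [0, 0, 0], "hand": 8.0},
    {"offset": [0, 0, 2.5], "delta_rot": [0, 0, 0], "hand": 8.0},
    {"offset": [0, 0, 2.5], "delta_rot": [0, 0, 0], "hand": 8.0},
    {"offset": [0, 0, 2.5], "delta_rot": [0, 0, 0], "hand": 8.0},
    {"offset": [0, 0, 2.0], "delta_rot": [0, 0, 0], "hand": 8.0},
    {"offset": [0, 0, 1.0], "delta_rot": [0, 0, 0], "hand": 8.0},
    {"offset": [0, 0, 0], "delta_rot": [0, 0, 0], "hand": 8.0}
  ]
}}

```text
clock: 5.0
eef_pos: [0.5646, 0.1764, 0.0032]
tool_rot: [-0.001, 0.74, 0.672, -0.002]
wrist_force: [-0.2, -0.5, -0.0]
width: 0.936
```

```bash
python3 -c "
from h import *
go([.57,.135,.003])
f=eyes.grab_frame('side');save(f,'side2')
"
```

```text
t 5.0 tcp [0.5646 0.1764 0.0032] cr [-0.0931  0.2683  0.0032] xaz 84.502423124406 z [-0.0038 -0.0008 -1.    ] F [-0.2056 -0.5038 -0.0418] w 0.9362190023716623
to [0.57, 0.135, 0.003] tool cm [-4.0657  0.932   0.0229]
```

View pics/side2.png

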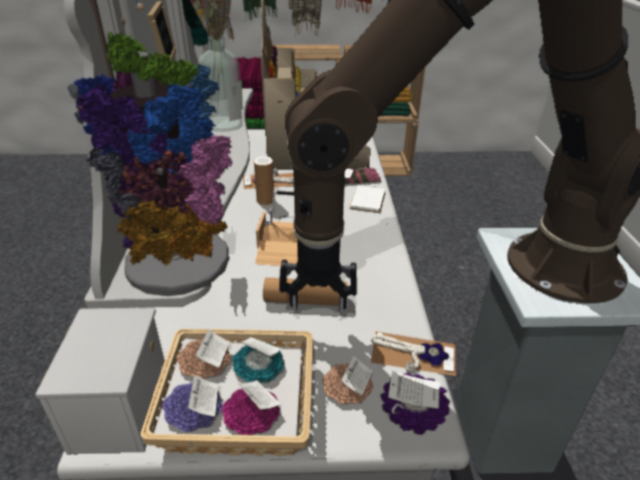

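Emit:
{"fn": "drive_tool", "kwargs": {
  "increments": [
    {"offset": [-0.8, 0.8, 0], "delta_rot": [0, 0, 0], "hand": 8.0},
    {"offset": [-1.2, 0.7, 0], "delta_rot": [0, 0, 0], "hand": 8.0},
    {"offset": [-0.8, 0, 0], "delta_rot": [0, 0, 0], "hand": 8.0},
    {"offset": [-0.6, 0, 0], "delta_rot": [0, 0, 0], "hand": 8.0},
    {"offset": [-0.5, 0, 0], "delta_rot": [0, 0, 0], "hand": 8.0},
    {"offset": [-0.5, 0, 0], "delta_rot": [0, 0, 0], "hand": 8.0},
    {"offset": [-0.5, 0, 0], "delta_rot": [0, 0, 0], "hand": 8.0},
    {"offset": [-0.5, 0, 0], "delta_rot": [0, 0, 0], "hand": 8.0},
    {"offset": [-0.5, 0, 0], "delta_rot": [0, 0, 0], "hand": 8.0},
    {"offset": [-0.5, 0, 0], "delta_rot": [0, 0, 0], "hand": 8.0},
    {"offset": [-0.6, 0, 0], "delta_rot": [0, 0, 0], "hand": 8.0},
    {"offset": [-0.6, 0, 0], "delta_rot": [0, 0, 0], "hand": 8.0}
  ]
}}

```text
clock: 6.05
eef_pos: [0.5741, 0.0983, 0.0051]
tool_rot: [-0.0, 0.741, 0.671, 0.0]
wrist_force: [-0.1, -0.6, 0.3]
width: 0.937
```

```bash
cat >> h.py <<'E'
def tube():
    for n in("top","side"):
        f=eyes.grab_frame(n)
        for d in landmark_of("tube",f)[:2]: p=w(f,d["point"]);print(n,"tube",p,"cr",cr(p),round(d["score"],2))
    return f
E
python3 -c "
from h import *
st();f=tube();save(f,'side3')
"
```

```text
t 6.05 tcp [0.5741 0.0983 0.0051] cr [-0.0732  0.1923  0.0051] xaz 84.34236228466636 z [-0.  0. -1.] F [-0.0945 -0.5526  0.3213] w 0.9369656790834733
side tube [0.5895 0.102  0.0223] cr [-0.0584  0.1979  0.0223] 0.93
side tube [ 0.6252 -0.0804  0.0215] cr [0.0013 0.0219 0.0215] 0.49
```

View pics/side3.png

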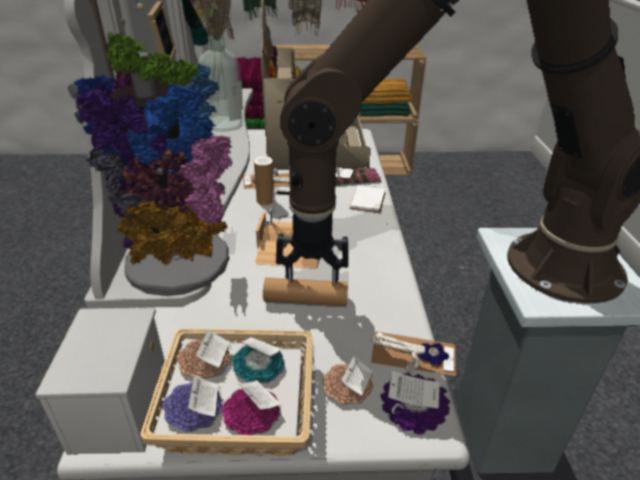

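```bash
python3 -c "
from h import *
s,Q=st();
f=eyes.grab_frame('top');save(f,'top4');g=eyes.grab_frame('side')
for dy in(-.05,0,.05):
  for z in (0,-.015,-.05):
    P=s['eef_pos']+Q.apply([0,dy,z]);print(P,proj(f,P),proj(g,P))
c=g['img'][200:330,230:400];cv2.imwrite('pics/crop4.png',cv2.resize(c[:,:,::-1],None,fx=4.6,fy=4.6,interpolation=cv2.INTER_CUBIC))
"
```

```text
t 6.25 tcp [0.5742 0.0986 0.0051] cr [-0.0731  0.1926  0.0051] xaz 84.30018765774706 z [-0.      0.0002 -1.    ] F [-0.3492  0.1179  1.4235] w 0.9411053071179527
[0.5245 0.1036 0.0051] [[283.2964 252.5393]] [[334.9424 298.0577]]
[0.5245 0.1036 0.0201] [[282.9396 252.1121]] [[335.1505 292.6134]]
[0.5245 0.1036 0.0551] [[282.0715 251.0729]] [[335.6504 279.5493]]
[0.5742 0.0986 0.0051] [[285.3537 232.807 ]] [[310.9145 296.8508]]
[0.5742 0.0986 0.0201] [[285.0239 232.137 ]] [[310.9215 291.4103]]
[0.5742 0.0986 0.0551] [[284.2217 230.5073]] [[310.938 278.356]]
[0.624  0.0937 0.0051] [[287.3987 213.2305]] [[287.0045 295.6555]]
[0.624  0.0937 0.0201] [[287.0957 212.3218]] [[286.8121 290.2183]]
[0.624  0.0937 0.0551] [[286.3586 210.1116]] [[286.3499 277.1729]]
```

View pics/crop4.png

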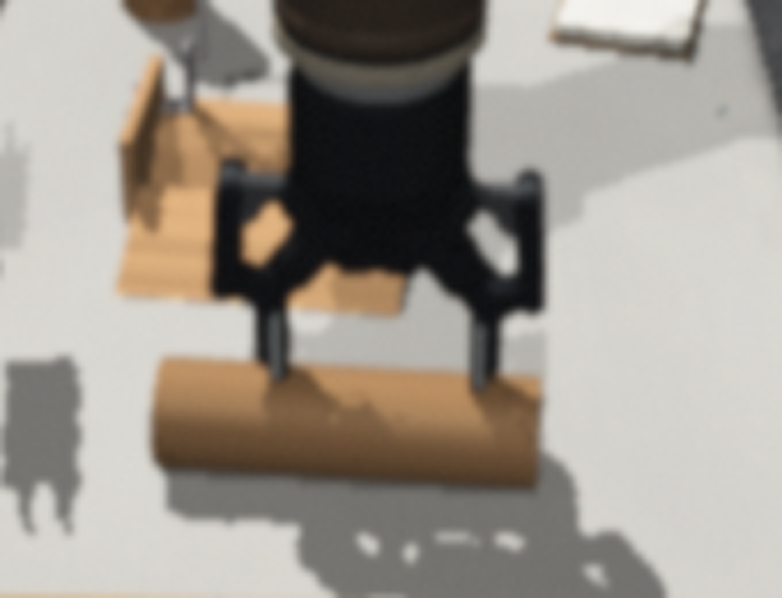

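View pics/top4.png

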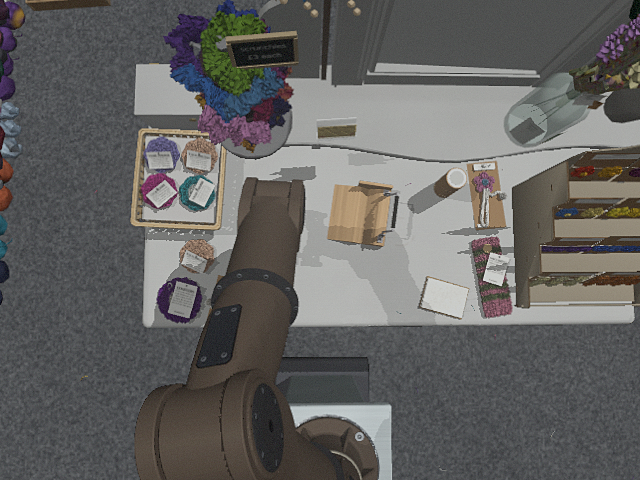

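```bash
python3 -c "
from h import *
g=eyes.grab_frame('side')
for P in ([.5747,.1692,.1501],[.5646,.1764,.0032]):
  for dz in(0,.013,.03,.05): 
    q=np.array(P);q[2]+=dz;print(q,proj(g,[q,q+[.045,-.004,0],q-[.045,-.004,0]]).tolist())
a=cv2.imread('pics/side1.png')[150:280,230:400];cv2.imwrite('pics/c1.png',cv2.resize(a,None,fx=4.6,fy=4.6))
a=cv2.imread('pics/side2.png')[200:330,230:400];cv2.imwrite('pics/c2.png',cv2.resize(a,None,fx=4.6,fy=4.6))
"
```

```text
[0.5747 0.1692 0.1501] [[311.7027395339387, 263.00113395859336], [286.67729177136687, 262.003936576355], [336.83461637615864, 264.0052198970709]]
[0.5747 0.1692 0.1631] [[311.71619079835216, 257.26321775135136], [286.4806450912497, 256.26967160888165], [337.05991985715116, 258.26310674078235]]
[0.5747 0.1692 0.1801] [[311.7340947056345, 249.61264042790435], [286.21820792565177, 248.62424155724497], [337.36052788539257, 250.60662168851874]]
[0.5747 0.1692 0.2001] [[311.755627661023, 240.3910901781661], [285.90151596660223, 239.40931928702065], [337.723170642144, 241.37747613757423]]
[0.5646 0.1764 0.0032] [[316.8213979954299, 324.32622458930155], [293.80011381650957, 323.2894966381648], [339.93449056227007, 325.3747096573483]]
[0.5646 0.1764 0.0162] [[316.87323597955435, 319.5240193193688], [293.67547918243207, 318.4888134649533], [340.16419212019287, 320.57069583455814]]
[0.5646 0.1764 0.0332] [[316.9422457702606, 313.13229815285143], [293.50945579381414, 312.0993195727766], [340.47010387345244, 314.1763459525715]]
[0.5646 0.1764 0.0532] [[317.0252620710228, 305.44519221458114], [293.309580636881, 304.41519686939887], [340.83828559403145, 306.4857429607123]]
```

View pics/c1.png

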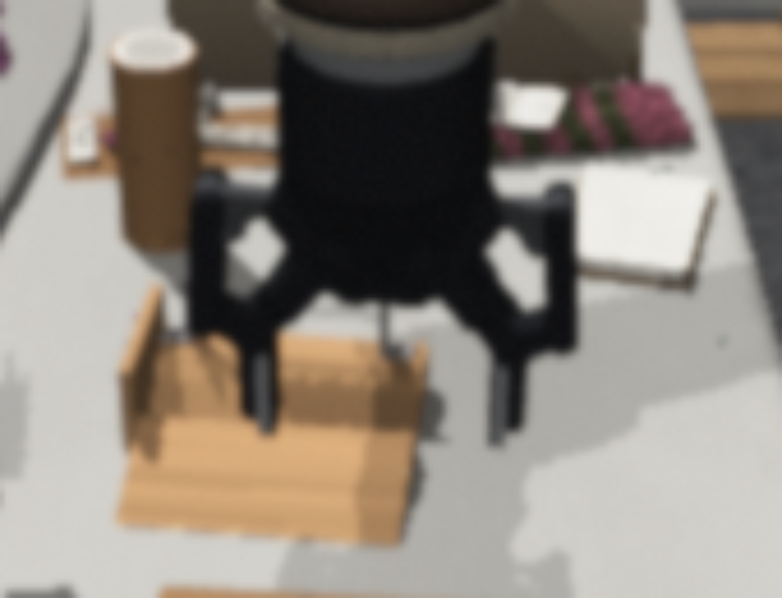

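View pics/c2.png

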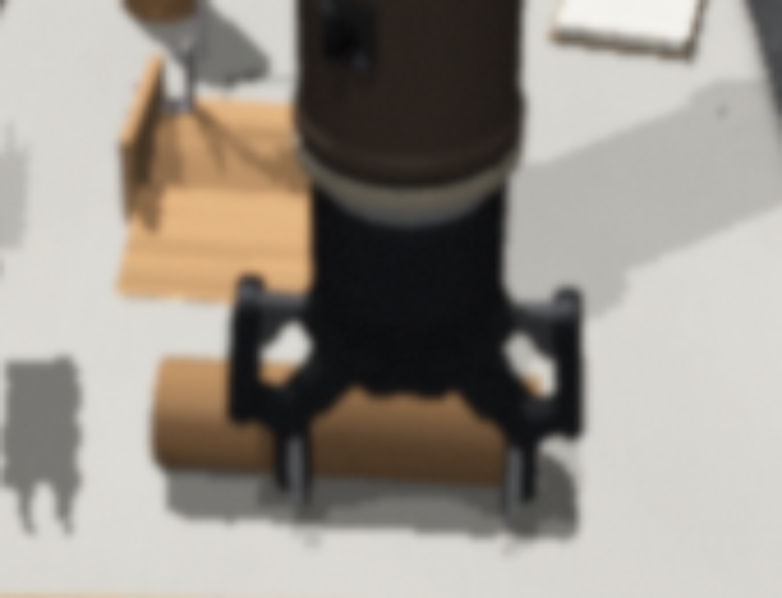

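Emit:
{"fn": "drive_tool", "kwargs": {
  "increments": [
    {"offset": [0, 0, -1.5], "delta_rot": [0, 0, 0], "hand": 8.0},
    {"offset": [1.0, 0, -1.0], "delta_rot": [0, 0, 0], "hand": 8.0},
    {"offset": [2.0, 0, 0], "delta_rot": [0, 0, 0], "hand": 8.0},
    {"offset": [2.0, 0, 0], "delta_rot": [0, 0, 0], "hand": 8.0},
    {"offset": [2.0, 0, 0], "delta_rot": [0, 0, 0], "hand": 8.0},
    {"offset": [1.0, 0, 0.5], "delta_rot": [0, 0, 0], "hand": 8.0},
    {"offset": [0, 0, 1.0], "delta_rot": [0, 0, 0], "hand": 8.0},
    {"offset": [0, 0, 1.0], "delta_rot": [0, 0, 0], "hand": 8.0},
    {"offset": [0, 0, 0], "delta_rot": [0, 0, 0], "hand": 8.0}
  ]
}}

```text
clock: 7.15
eef_pos: [0.5804, 0.1765, 0.0025]
tool_rot: [-0.0, 0.742, 0.671, -0.002]
wrist_force: [-0.2, -1.1, -0.1]
width: 0.94
```

```bash
python3 -c "
from h import *
s,Q=st()
g=eyes.grab_frame('side')
print(proj(g,s['eef_pos']+[0,0,.013]),proj(g,s['eef_pos']+[0,0,.04]))
a=g['img'][200:330,230:400];cv2.imwrite('pics/c5.png',cv2.resize(a[:,:,::-1],None,fx=4.6,fy=4.6,interpolation=cv2.INTER_CUBIC))
"
```

```text
t 7.15 tcp [0.5804 0.1765 0.0025] cr [-0.0775  0.2706  0.0025] xaz 84.26759780125282 z [-0.0034 -0.0023 -1.    ] F [-0.1934 -1.1264 -0.0606] w 0.9397799614147674
[[308.7494 319.9473]] [[308.728  309.7401]]
```

View pics/c5.png

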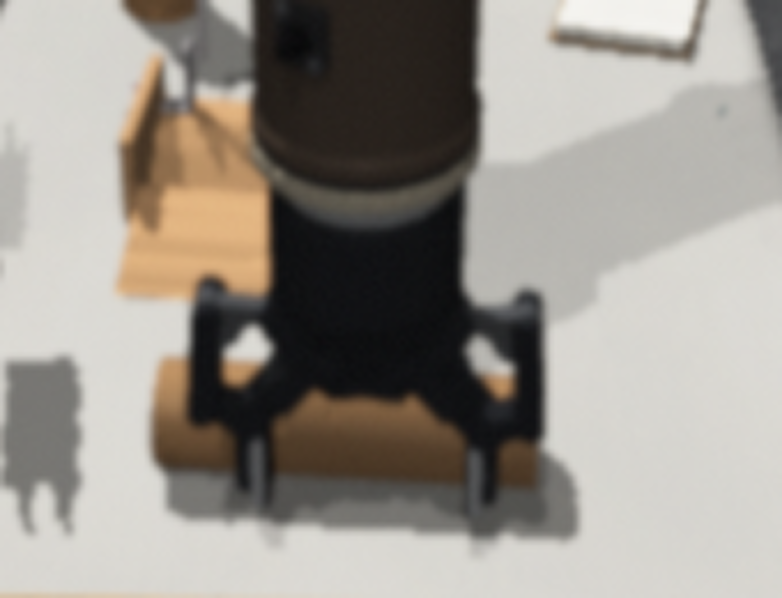

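Emit:
{"fn": "drive_tool", "kwargs": {
  "increments": [
    {"offset": [0, 0, 0.3], "delta_rot": [0, 0, 0], "hand": 8.0},
    {"offset": [0, 0, 0.3], "delta_rot": [0, 0, 0], "hand": 8.0},
    {"offset": [0, 0, 0], "delta_rot": [0, 0, 0], "hand": 8.0}
  ]
}}

```text
clock: 7.45
eef_pos: [0.582, 0.1775, -0.0013]
tool_rot: [0.0, 0.742, 0.671, -0.0]
wrist_force: [-0.3, -0.2, -0.2]
width: 0.941
```

Emit:
{"fn": "drive_tool", "kwargs": {
  "increments": [
    {"offset": [0, 0, 0.3], "delta_rot": [0, 0, 0], "hand": 8.0},
    {"offset": [0, 0, 0.3], "delta_rot": [0, 0, 0], "hand": 8.0},
    {"offset": [0, 0, 0.2], "delta_rot": [0, 0, 0], "hand": 8.0},
    {"offset": [0, 0, 0], "delta_rot": [0, 0, 0], "hand": 8.0}
  ]
}}

```text
clock: 7.78
eef_pos: [0.5818, 0.1783, -0.0094]
tool_rot: [-0.0, 0.741, 0.671, -0.0]
wrist_force: [-0.4, -0.0, 0.1]
width: 0.934
```

Emit:
{"fn": "drive_tool", "kwargs": {
  "increments": [
    {"offset": [0, 0, 0.2], "delta_rot": [0, 0, 0], "hand": 8.0},
    {"offset": [0, 0, 0.2], "delta_rot": [0, 0, 0], "hand": 8.0},
    {"offset": [0, 0, 0.1], "delta_rot": [0, 0, 0], "hand": 8.0},
    {"offset": [0, 0, 0], "delta_rot": [0, 0, 0], "hand": 8.0}
  ]
}}

```text
clock: 8.12
eef_pos: [0.582, 0.1783, -0.0142]
tool_rot: [-0.0, 0.741, 0.671, -0.0]
wrist_force: [-0.6, -0.2, -0.2]
width: 0.939
```

```bash
python3 -c "
from h import *
s,Q=st()
g=eyes.grab_frame('side')
print(proj(g,s['eef_pos']+[0,0,.013]),proj(g,s['eef_pos']+[0,0,.04]))
a=g['img'][200:330,230:400];cv2.imwrite('pics/c6.png',cv2.resize(a[:,:,::-1],None,fx=4.6,fy=4.6,interpolation=cv2.INTER_CUBIC))
"
```

```text
t 8.12 tcp [ 0.582   0.1783 -0.0142] cr [-0.0761  0.2726 -0.0142] xaz 84.32484963865771 z [-0.0003 -0.0001 -1.    ] F [-0.5977 -0.1869 -0.1579] w 0.9390324803308756
[[307.9726 326.8   ]] [[307.9389 316.7869]]
```

View pics/c6.png

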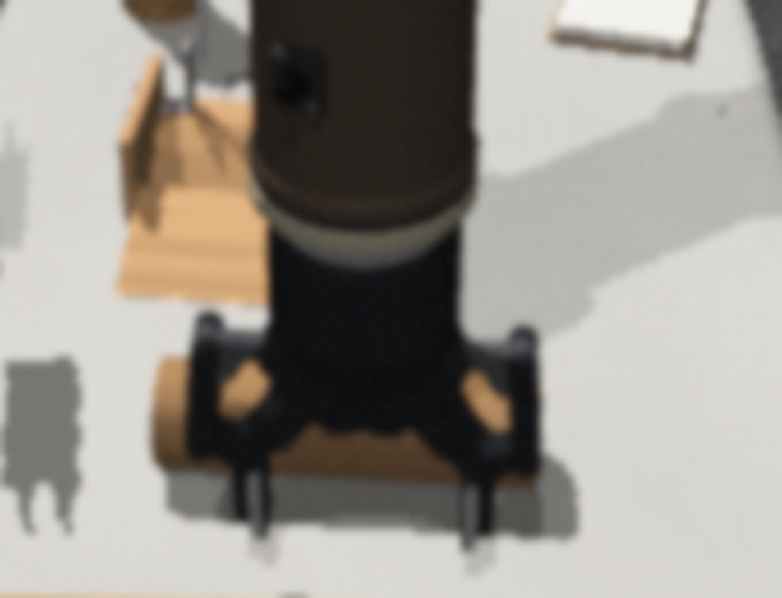

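Emit:
{"fn": "drive_tool", "kwargs": {
  "increments": [
    {"offset": [-0.8, 0, 0.2], "delta_rot": [0, 0, 0], "hand": 8.0},
    {"offset": [-1.2, 0, 0.2], "delta_rot": [0, 0, 0], "hand": 8.0},
    {"offset": [-0.8, 0, 0], "delta_rot": [0, 0, 0], "hand": 8.0},
    {"offset": [-0.6, 0, 0], "delta_rot": [0, 0, 0], "hand": 8.0},
    {"offset": [-0.5, 0, 0], "delta_rot": [0, 0, 0], "hand": 8.0},
    {"offset": [-0.5, 0, 0], "delta_rot": [0, 0, 0], "hand": 8.0},
    {"offset": [0, 0, 0], "delta_rot": [0, 0, 0], "hand": 8.0}
  ]
}}

```text
clock: 8.75
eef_pos: [0.5779, 0.133, -0.0177]
tool_rot: [0.0, 0.742, 0.671, -0.0]
wrist_force: [-0.1, -0.3, 0.1]
width: 0.935
```

```bash
python3 -c "
from h import *
s,Q=st()
g=tube()
a=g['img'][200:330,230:400];cv2.imwrite('pics/c7.png',cv2.resize(a[:,:,::-1],None,fx=4.6,fy=4.6,interpolation=cv2.INTER_CUBIC))
"
```

```text
t 8.75 tcp [ 0.5779  0.133  -0.0177] cr [-0.0741  0.2271 -0.0177] xaz 84.23030079360315 z [ 0.0002 -0.0004 -1.    ] F [-0.0951 -0.3185  0.1363] w 0.9350768218676061
top tube [0.583 0.091 0.021] cr [-0.0634  0.1862  0.021 ] 0.62
side tube [0.5865 0.0938 0.0235] cr [-0.0604  0.1894  0.0235] 0.66
side tube [ 0.6877 -0.3035 -0.0019] cr [ 0.0931 -0.1908 -0.0019] 0.23
```

View pics/c7.png

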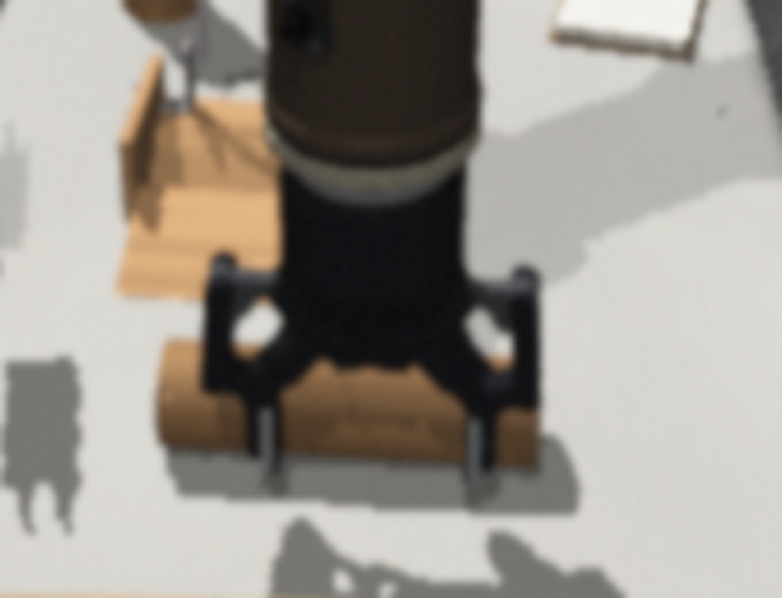

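Emit:
{"fn": "drive_tool", "kwargs": {
  "increments": [
    {"offset": [-0.5, 0, 0], "delta_rot": [0, 0, 0.004], "hand": 8.0},
    {"offset": [-0.6, 0, 0], "delta_rot": [0, 0, 0.004], "hand": 8.0},
    {"offset": [-0.7, 0, 0], "delta_rot": [0, 0, 0.004], "hand": 8.0},
    {"offset": [-0.7, 0, 0], "delta_rot": [0, 0, 0.004], "hand": 8.0},
    {"offset": [-0.7, 0, 0], "delta_rot": [0, 0, 0.004], "hand": 8.0},
    {"offset": [-0.7, 0, 0], "delta_rot": [0, 0, 0.004], "hand": 8.0},
    {"offset": [-0.7, 0, 0], "delta_rot": [0, 0, 0.004], "hand": 8.0},
    {"offset": [-0.7, 0, 0], "delta_rot": [0, 0, 0.004], "hand": 8.0},
    {"offset": [-0.6, 0, 0], "delta_rot": [0, 0, 0.004], "hand": 8.0},
    {"offset": [-0.5, 0, 0], "delta_rot": [0, 0, 0], "hand": 8.0},
    {"offset": [-0.5, 0, 0], "delta_rot": [0, 0, 0], "hand": 8.0},
    {"offset": [-0.5, 0, 0], "delta_rot": [0, 0, 0], "hand": 8.0}
  ]
}}

```text
clock: 9.95
eef_pos: [0.5689, 0.0607, -0.0179]
tool_rot: [-0.0, 0.753, 0.658, 0.0]
wrist_force: [0.6, -0.3, 0.0]
width: 0.939
```

```bash
python3 -c "
from h import *
s,Q=st()
g=tube()
a=g['img'][180:310,230:400];cv2.imwrite('pics/c8.png',cv2.resize(a[:,:,::-1],None,fx=4.6,fy=4.6,interpolation=cv2.INTER_CUBIC))
"
```

```text
t 9.95 tcp [ 0.5689  0.0607 -0.0179] cr [-0.0734  0.1543 -0.0179] xaz 82.27200716389551 z [ 0.      0.0001 -1.    ] F [ 0.6484 -0.3374  0.0298] w 0.9387352634976631
top tube [0.5747 0.0174 0.0233] cr [-0.0619  0.1122  0.0233] 0.55
side tube [0.5806 0.0189 0.0246] cr [-0.0562  0.1144  0.0246] 0.75
```

View pics/c8.png

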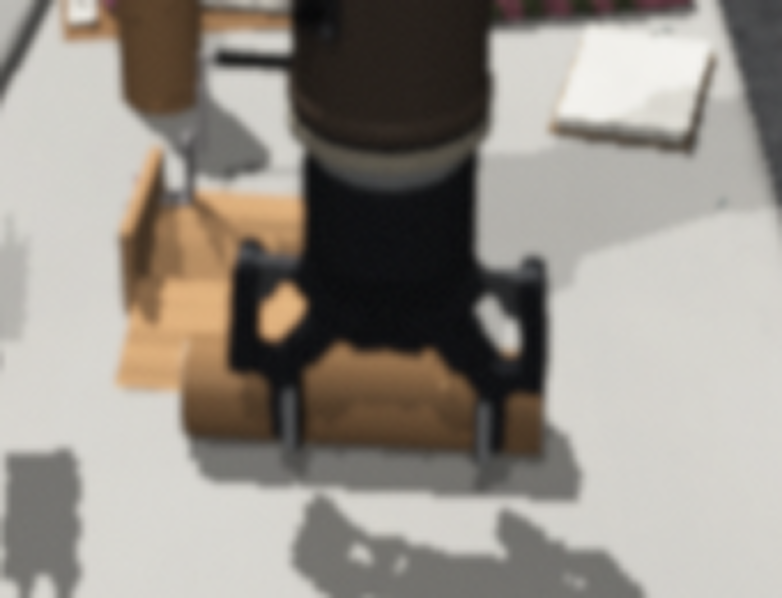

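Emit:
{"fn": "drive_tool", "kwargs": {
  "increments": [
    {"offset": [-0.6, 0, 0], "delta_rot": [0, 0, 0], "hand": 8.0},
    {"offset": [-0.6, 0, 0], "delta_rot": [0, 0, 0], "hand": 8.0},
    {"offset": [-0.6, 0, 0], "delta_rot": [0, 0, 0], "hand": 8.0},
    {"offset": [-0.6, 0, -0.15], "delta_rot": [0, 0, 0], "hand": 8.0},
    {"offset": [-0.6, 0, -0.17], "delta_rot": [0, 0, 0], "hand": 8.0},
    {"offset": [-0.6, 0, -0.17], "delta_rot": [0, 0, 0], "hand": 8.0},
    {"offset": [-0.6, 0, -0.17], "delta_rot": [0, 0, 0], "hand": 8.0},
    {"offset": [-0.6, 0, -0.17], "delta_rot": [0, 0, 0], "hand": 8.0},
    {"offset": [-0.6, 0, -0.17], "delta_rot": [0, 0, 0], "hand": 8.0},
    {"offset": [0, 0, 0], "delta_rot": [0, 0, 0], "hand": 8.0}
  ]
}}

```text
clock: 10.98
eef_pos: [0.5642, 0.0183, -0.0036]
tool_rot: [-0.004, 0.751, 0.661, 0.006]
wrist_force: [-10.3, 32.8, 45.9]
width: 0.94
```

```bash
python3 -c "
from h import *
s,Q=st()
g=tube()
a=g['img'][180:310,230:400];cv2.imwrite('pics/c9.png',cv2.resize(a[:,:,::-1],None,fx=4.6,fy=4.6,interpolation=cv2.INTER_CUBIC))
"
```

```text
t 10.98 tcp [ 0.5642  0.0183 -0.0036] cr [-0.0723  0.1117 -0.0036] xaz 82.69903113685362 z [ 0.0045  0.0133 -0.9999] F [-10.2543  32.7964  45.8924] w 0.9400460956586837
side tube [ 0.575  -0.0128  0.0262] cr [-0.0575  0.0822  0.0262] 0.8
```

View pics/c9.png

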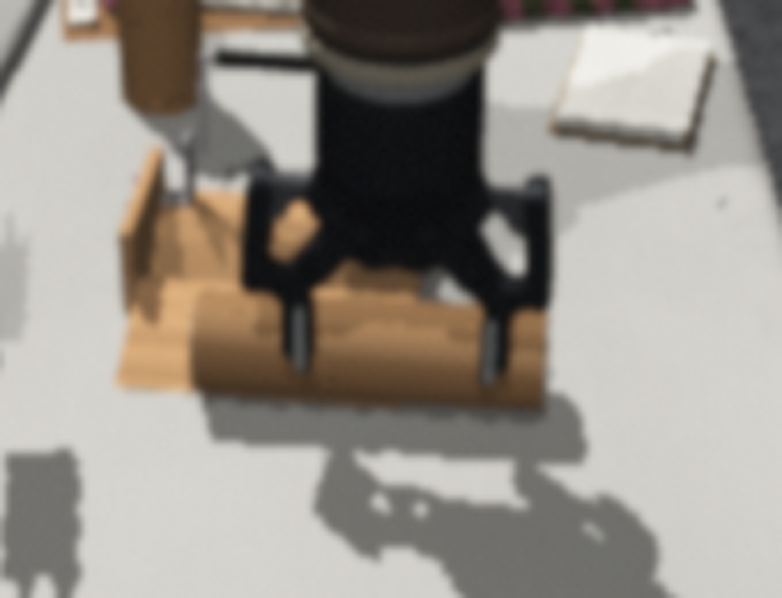

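Emit:
{"fn": "drive_tool", "kwargs": {
  "increments": [
    {"offset": [0.4, 0, -0.1], "delta_rot": [0, 0, 0], "hand": 8.0},
    {"offset": [0.4, 0, -0.1], "delta_rot": [0, 0, 0], "hand": 8.0},
    {"offset": [0, 0, 0], "delta_rot": [0, 0, 0], "hand": 8.0}
  ]
}}

```text
clock: 11.43
eef_pos: [0.5643, 0.0199, -0.004]
tool_rot: [-0.001, 0.752, 0.659, 0.003]
wrist_force: [-2.8, 13.8, 18.8]
width: 0.937
```

```bash
python3 -c "
from h import *
s,Q=st()
print(s['tool_rot'])
g=tube()
a=g['img'][180:310,230:400];cv2.imwrite('pics/c10.png',cv2.resize(a[:,:,::-1],None,fx=4.6,fy=4.6,interpolation=cv2.INTER_CUBIC))
"
```

```text
t 11.43 tcp [ 0.5643  0.0199 -0.004 ] cr [-0.0725  0.1132 -0.004 ] xaz 82.48434427646336 z [ 0.003   0.0047 -1.    ] F [-2.7994 13.8417 18.816 ] w 0.9370124033744213
[-0.0008  0.7519  0.6592  0.0027]
side tube [ 0.5746 -0.0083  0.0263] cr [-0.0585  0.0866  0.0263] 0.84
```

View pics/c10.png

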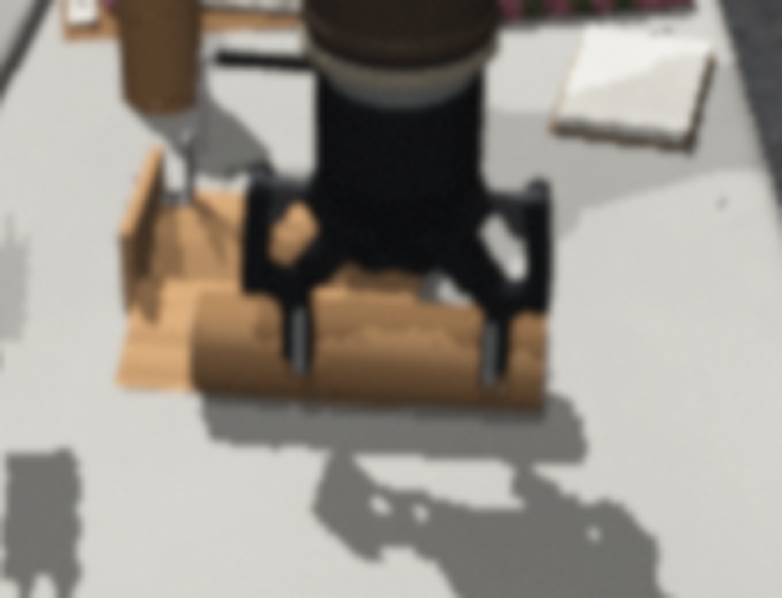

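Emit:
{"fn": "drive_tool", "kwargs": {
  "increments": [
    {"offset": [0.4, 0, 0], "delta_rot": [0, 0, 0], "hand": 8.0},
    {"offset": [0.4, 0, 0], "delta_rot": [0, 0, 0], "hand": 8.0},
    {"offset": [0.4, 0, 0.1], "delta_rot": [0, 0, 0], "hand": 8.0},
    {"offset": [0.4, 0, 0.1], "delta_rot": [0, 0, 0], "hand": 8.0},
    {"offset": [0.4, 0, 0.3], "delta_rot": [0, 0, 0], "hand": 8.0},
    {"offset": [0.3, 0, 0.4], "delta_rot": [0, 0, 0], "hand": 8.0},
    {"offset": [0.2, 0, 0.5], "delta_rot": [0, 0, 0], "hand": 8.0},
    {"offset": [0, 0, 0.4], "delta_rot": [0, 0, 0], "hand": 8.0},
    {"offset": [0, 0, 0], "delta_rot": [0, 0, 0], "hand": 8.0}
  ]
}}

```text
clock: 12.38
eef_pos: [0.5652, 0.04, -0.0251]
tool_rot: [-0.0, 0.753, 0.658, -0.001]
wrist_force: [0.9, -0.6, 1.1]
width: 0.934
```

```bash
python3 -c "
from h import *
s,Q=st()
g=tube()
a=g['img'][180:310,230:400];cv2.imwrite('pics/c11.png',cv2.resize(a[:,:,::-1],None,fx=4.6,fy=4.6,interpolation=cv2.INTER_CUBIC))
"
```

```text
t 12.38 tcp [ 0.5652  0.04   -0.0251] cr [-0.0742  0.1333 -0.0251] xaz 82.25972314091176 z [-0.0018 -0.0006 -1.    ] F [ 0.8605 -0.6414  1.1356] w 0.93368303477573
side tube [0.5784 0.0028 0.0235] cr [-0.0563  0.0982  0.0235] 0.92
```

View pics/c11.png

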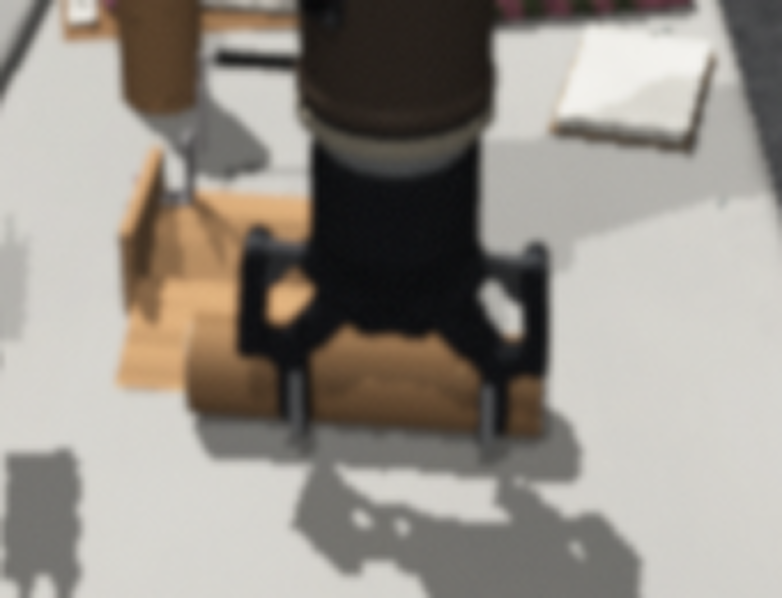

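Emit:
{"fn": "drive_tool", "kwargs": {
  "increments": [
    {"offset": [0, 0, 0.3], "delta_rot": [0, 0, 0], "hand": 8.0},
    {"offset": [-0.4, 0, 0.2], "delta_rot": [0, 0, 0], "hand": 8.0},
    {"offset": [-0.4, 0, -0.1], "delta_rot": [0, 0, 0], "hand": 8.0},
    {"offset": [-0.4, 0, -0.12], "delta_rot": [0, 0, 0], "hand": 8.0},
    {"offset": [-0.4, 0, -0.12], "delta_rot": [0, 0, 0], "hand": 8.0},
    {"offset": [-0.4, 0, -0.12], "delta_rot": [0, 0, 0], "hand": 8.0},
    {"offset": [0, 0, 0], "delta_rot": [0, 0, 0], "hand": 8.0}
  ]
}}

```text
clock: 13.17
eef_pos: [0.5636, 0.019, -0.0238]
tool_rot: [0.0, 0.754, 0.657, 0.0]
wrist_force: [0.7, 0.4, 0.7]
width: 0.938
```

```bash
python3 -c "
from h import *
s,Q=st()
g=tube()
a=g['img'][180:310,230:400];cv2.imwrite('pics/c12.png',cv2.resize(a[:,:,::-1],None,fx=4.6,fy=4.6,interpolation=cv2.INTER_CUBIC))
"
```

```text
t 13.17 tcp [ 0.5636  0.019  -0.0238] cr [-0.0731  0.1123 -0.0238] xaz 82.18141028591887 z [ 0.0007 -0.0005 -1.    ] F [0.7018 0.3934 0.6915] w 0.9378861036553249
side tube [ 0.5747 -0.0167  0.0302] cr [-0.0573  0.0783  0.0302] 0.59
```

View pics/c12.png

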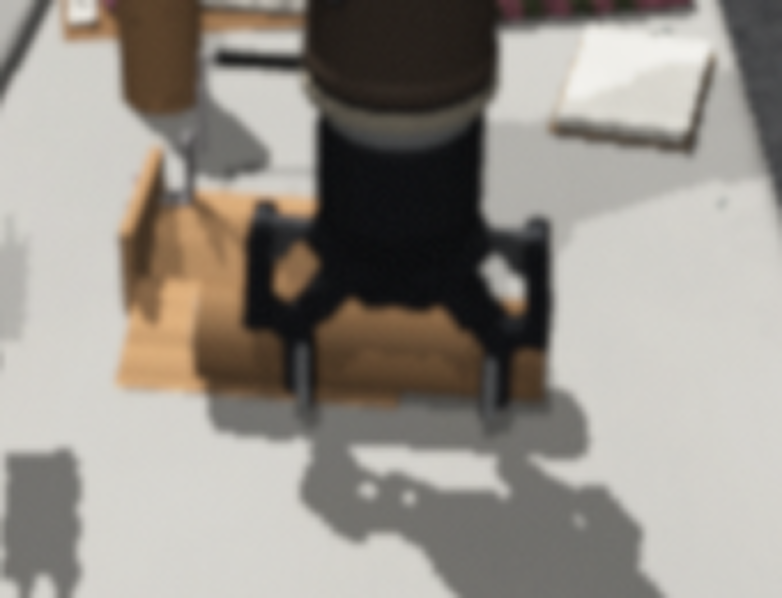

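Emit:
{"fn": "drive_tool", "kwargs": {
  "increments": [
    {"offset": [-0.4, 0, -0.11], "delta_rot": [0, 0, 0], "hand": 8.0},
    {"offset": [-0.4, 0, -0.11], "delta_rot": [0, 0, 0], "hand": 8.0},
    {"offset": [-0.4, 0, -0.11], "delta_rot": [0, 0, 0], "hand": 8.0},
    {"offset": [-0.4, 0, -0.11], "delta_rot": [0, 0, 0], "hand": 8.0},
    {"offset": [-0.4, 0, -0.11], "delta_rot": [0, 0, 0], "hand": 8.0},
    {"offset": [-0.4, 0, -0.11], "delta_rot": [0, 0, 0], "hand": 8.0},
    {"offset": [-0.4, 0, -0.11], "delta_rot": [0, 0, 0], "hand": 8.0},
    {"offset": [-0.4, 0, -0.11], "delta_rot": [0, 0, 0], "hand": 8.0},
    {"offset": [-0.4, 0, -0.11], "delta_rot": [0, 0, 0], "hand": 8.0},
    {"offset": [-0.4, 0, -0.11], "delta_rot": [0, 0, 0], "hand": 8.0},
    {"offset": [-0.4, 0, -0.11], "delta_rot": [0, 0, 0], "hand": 8.0},
    {"offset": [0, 0, 0], "delta_rot": [0, 0, 0], "hand": 8.0}
  ]
}}

```text
clock: 14.37
eef_pos: [0.5572, -0.0249, -0.012]
tool_rot: [0.0, 0.754, 0.657, -0.0]
wrist_force: [-0.2, 0.5, -0.0]
width: 0.933
```

```bash
python3 -c "
from h import *
s,Q=st()
g=tube()
a=g['img'][180:310,230:400];cv2.imwrite('pics/c13.png',cv2.resize(a[:,:,::-1],None,fx=4.6,fy=4.6,interpolation=cv2.INTER_CUBIC))
"
```

```text
t 14.37 tcp [ 0.5572 -0.0249 -0.012 ] cr [-0.0735  0.0679 -0.012 ] xaz 82.16799403464792 z [-0.0001 -0.001  -1.    ] F [-0.1561  0.4986 -0.0163] w 0.9334102182734634
side tube [ 0.5671 -0.0602  0.0397] cr [-0.059   0.0342  0.0397] 0.74
```

View pics/c13.png

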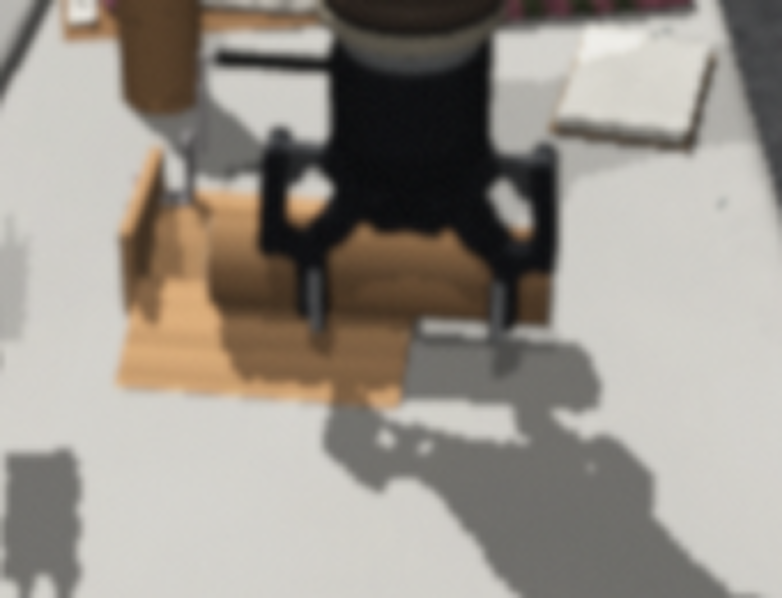

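Emit:
{"fn": "drive_tool", "kwargs": {
  "increments": [
    {"offset": [-0.3, 0, -0.1], "delta_rot": [0, 0, 0], "hand": 8.0},
    {"offset": [-0.3, 0, -0.1], "delta_rot": [0, 0, 0], "hand": 8.0},
    {"offset": [-0.3, 0, -0.1], "delta_rot": [0, 0, 0], "hand": 8.0},
    {"offset": [-0.3, 0, -0.1], "delta_rot": [0, 0, 0], "hand": 8.0},
    {"offset": [-0.2, 0, 0], "delta_rot": [0, 0, 0], "hand": 8.0},
    {"offset": [-0.2, 0, 0], "delta_rot": [0, 0, 0], "hand": 8.0},
    {"offset": [0, 0, 0], "delta_rot": [0, 0, 0], "hand": 8.0},
    {"offset": [0, 0, 0], "delta_rot": [0, 0, 0], "hand": 8.0}
  ]
}}

```text
clock: 15.23
eef_pos: [0.5553, -0.0392, -0.0082]
tool_rot: [-0.0, 0.753, 0.658, -0.0]
wrist_force: [-0.6, 0.2, 0.5]
width: 0.939
```

```bash
python3 -c "
from h import *
s,Q=st()
g=tube()
a=g['img'][180:310,230:400];cv2.imwrite('pics/c14.png',cv2.resize(a[:,:,::-1],None,fx=4.6,fy=4.6,interpolation=cv2.INTER_CUBIC))
"
```

```text
t 15.23 tcp [ 0.5553 -0.0392 -0.0082] cr [-0.0735  0.0535 -0.0082] xaz 82.23872080140463 z [-0.0001  0.     -1.    ] F [-0.6073  0.1573  0.4705] w 0.9394265468689815
side tube [ 0.5633 -0.0899  0.0326] cr [-0.0588  0.0043  0.0326] 0.6
```

View pics/c14.png

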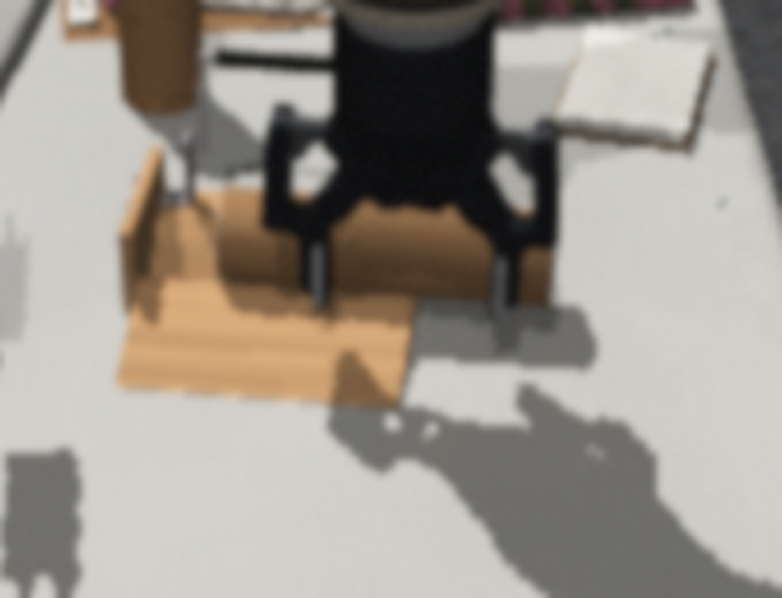

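Emit:
{"fn": "drive_tool", "kwargs": {
  "increments": [
    {"offset": [1.0, 0, 0], "delta_rot": [0, 0, 0], "hand": 8.0},
    {"offset": [2.0, 0, -0.3], "delta_rot": [0, 0, 0], "hand": 8.0},
    {"offset": [1.0, 0, -1.5], "delta_rot": [0, 0, 0], "hand": 8.0},
    {"offset": [0, 0, -3.0], "delta_rot": [0, 0, 0], "hand": 8.0},
    {"offset": [0, 0, -3.0], "delta_rot": [0, 0, 0], "hand": 8.0},
    {"offset": [0, 0, -2.5], "delta_rot": [0, 0, 0], "hand": 0},
    {"offset": [-1.0, -1.5, -1.0], "delta_rot": [0, 0, 0], "hand": 0},
    {"offset": [-2.0, -2.5, 0], "delta_rot": [0, 0, 0], "hand": 0},
    {"offset": [-2.5, -2.8, 0], "delta_rot": [0, 0, 0], "hand": 0},
    {"offset": [-2.5, -2.8, 0], "delta_rot": [0, 0, 0], "hand": 0},
    {"offset": [-1.5, -2.5, 0], "delta_rot": [0, 0, 0], "hand": 0},
    {"offset": [0, -0.5, 0], "delta_rot": [0, 0, 0], "hand": 0},
    {"offset": [0, 0, 0], "delta_rot": [0, 0, 0], "hand": 0}
  ]
}}

```text
clock: 16.52
eef_pos: [0.4214, -0.0762, 0.105]
tool_rot: [-0.001, 0.754, 0.657, 0.0]
wrist_force: [0.3, 0.5, -0.5]
width: -0.004
```

```bash
python3 -c "
from h import *
s,Q=st()
g=tube();save(g,'side15');f=eyes.grab_frame('top')
a=f['img'][160:290,290:460];cv2.imwrite('pics/c15.png',cv2.resize(a[:,:,::-1],None,fx=4.6,fy=4.6,interpolation=cv2.INTER_CUBIC))
print(proj(g,s['eef_pos']+[0,0,.03]),proj(f,s['eef_pos']+[0,0,.03]))
go(wc([-.18,0,.0]))
"
```

```text
t 16.52 tcp [ 0.4214 -0.0762  0.105 ] cr [-0.2013 -0.0011  0.105 ] xaz 82.18334657770237 z [-0.0005  0.0012 -1.    ] F [ 0.2822  0.4527 -0.488 ] w -0.0036742223976545274
top tube [ 0.562  -0.0963  0.0365] cr [-0.0592 -0.0022  0.0365] 0.93
side tube [ 0.562  -0.0887  0.0327] cr [-0.0603  0.0053  0.0327] 0.86
[[377.7185 199.057 ]] [[360.4097 294.3415]]
t 16.77 tcp [ 0.4245 -0.0758  0.1049] cr [-0.1982 -0.0003  0.1049] xaz 82.35275749770842 z [ 0.0007 -0.0003 -1.    ] F [-0.0301 -0.0413  0.0188] w -0.00069032779030214
to [ 0.4426 -0.078   0.    ] tool cm [ 0.0287  1.8149 10.4867]
```

View pics/side15.png

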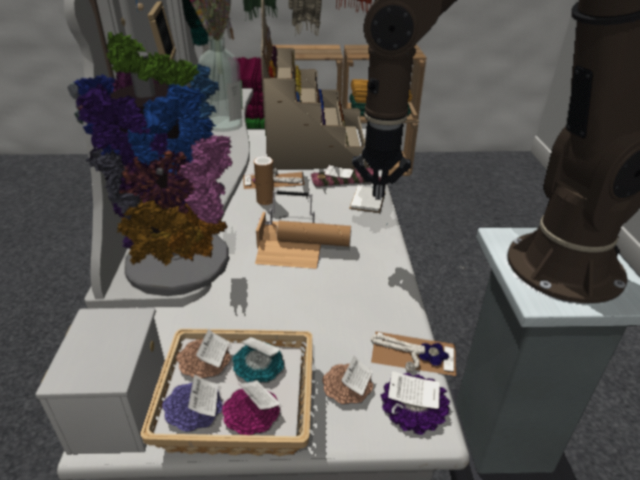

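View pics/c15.png

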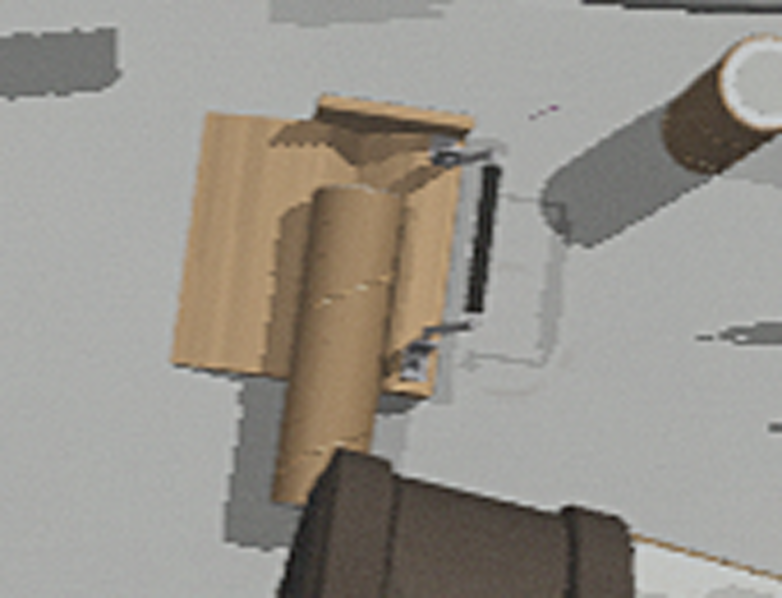

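Emit:
{"fn": "drive_tool", "kwargs": {
  "increments": [
    {"offset": [0, 0, 1.5], "delta_rot": [0, 0, 0], "hand": 0},
    {"offset": [0, 0, 2.5], "delta_rot": [0, 0, 0], "hand": 0},
    {"offset": [0, 0, 2.5], "delta_rot": [0, 0, 0], "hand": 0},
    {"offset": [0, 0, 2.2], "delta_rot": [0, 0, 0], "hand": 0},
    {"offset": [0, 0, 1.5], "delta_rot": [0, 0, 0], "hand": 0},
    {"offset": [0, 0.3, 0], "delta_rot": [0, 0, 0], "hand": 0},
    {"offset": [0, 0.5, 0], "delta_rot": [0, 0, 0], "hand": 0},
    {"offset": [0, 0.5, 0], "delta_rot": [0, 0, 0], "hand": 0},
    {"offset": [0, 0, 0], "delta_rot": [0, 0, 0], "hand": 0}
  ]
}}

```text
clock: 17.52
eef_pos: [0.4388, -0.0785, 0.0039]
tool_rot: [0.001, 0.753, 0.658, 0.001]
wrist_force: [0.6, -0.2, 0.2]
width: 0.001
```

```bash
python3 -c "
from h import *
s,Q=st()
g=eyes.grab_frame('side')
a=g['img'][160:290,240:410];cv2.imwrite('pics/c16.png',cv2.resize(a[:,:,::-1],None,fx=4.6,fy=4.6,interpolation=cv2.INTER_CUBIC))
"
```

```text
t 17.52 tcp [ 0.4388 -0.0785  0.0039] cr [-0.1837 -0.001   0.0039] xaz 82.29046200247602 z [ 0.0033 -0.0004 -1.    ] F [ 0.5923 -0.2137  0.1621] w 0.0009068221817624916
```

View pics/c16.png

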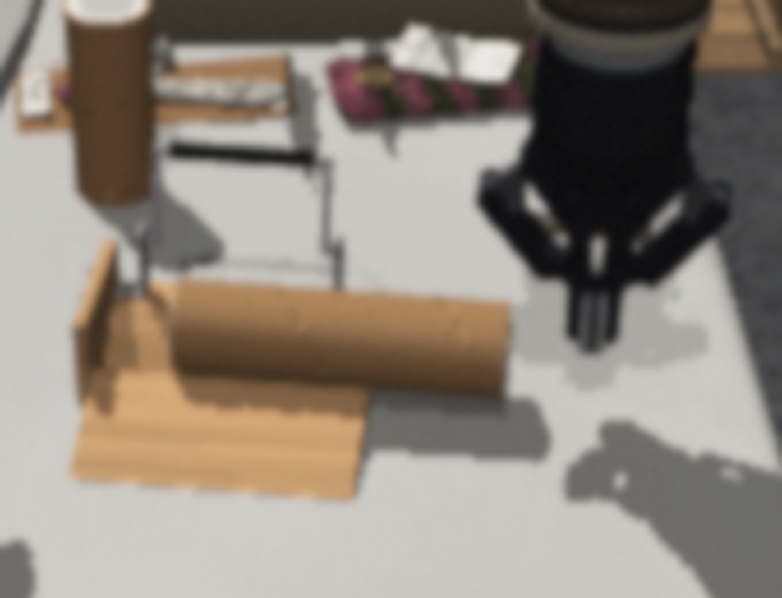

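Emit:
{"fn": "drive_tool", "kwargs": {
  "increments": [
    {"offset": [0, 0.8, -0.2], "delta_rot": [0, 0, 0], "hand": 0},
    {"offset": [0, 1.0, -0.2], "delta_rot": [0, 0, 0], "hand": 0},
    {"offset": [0, 0.6, 0], "delta_rot": [0, 0, 0], "hand": 0},
    {"offset": [0, 0.5, 0], "delta_rot": [0, 0, 0], "hand": 0},
    {"offset": [0, 0.4, 0], "delta_rot": [0, 0, 0], "hand": 0},
    {"offset": [0, 0.4, 0], "delta_rot": [0, 0, 0], "hand": 0},
    {"offset": [0, 0.4, 0], "delta_rot": [0, 0, 0], "hand": 0},
    {"offset": [0, 0.4, 0], "delta_rot": [0, 0, 0], "hand": 0},
    {"offset": [0, 0.4, 0], "delta_rot": [0, 0, 0], "hand": 0},
    {"offset": [0, 0.4, 0], "delta_rot": [0, 0, 0], "hand": 0},
    {"offset": [0, 0, 0], "delta_rot": [0, 0, 0], "hand": 0}
  ]
}}

```text
clock: 18.48
eef_pos: [0.4898, -0.0856, 0.0069]
tool_rot: [0.001, 0.753, 0.658, 0.0]
wrist_force: [0.6, -0.0, -0.4]
width: 0.004
```

```bash
python3 -c "
from h import *
s,Q=st()
g=tube()
a=g['img'][160:290,240:410];cv2.imwrite('pics/c17.png',cv2.resize(a[:,:,::-1],None,fx=4.6,fy=4.6,interpolation=cv2.INTER_CUBIC))
"
```

```text
t 18.48 tcp [ 0.4898 -0.0856  0.0069] cr [-0.1322 -0.0012  0.0069] xaz 82.26803583148353 z [ 0.0013 -0.0003 -1.    ] F [ 0.6283 -0.0447 -0.4019] w 0.003912919016863349
top tube [ 0.5861 -0.1002  0.0335] cr [-0.0348 -0.0029  0.0335] 0.75
side tube [ 0.5889 -0.091   0.0334] cr [-0.0333  0.0066  0.0334] 0.59
```

View pics/c17.png

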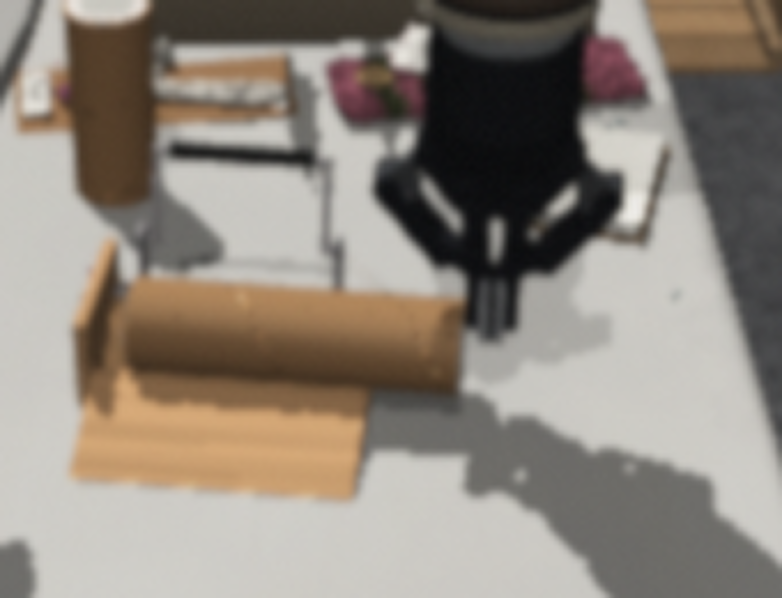

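Emit:
{"fn": "drive_tool", "kwargs": {
  "increments": [
    {"offset": [0, 0.3, 0], "delta_rot": [0, 0, 0], "hand": 0},
    {"offset": [0, 0.4, 0], "delta_rot": [0, 0, 0], "hand": 0},
    {"offset": [0, 0.4, 0], "delta_rot": [0, 0, 0], "hand": 0},
    {"offset": [0, 0.3, 0], "delta_rot": [0, 0, 0], "hand": 0},
    {"offset": [0, 0, 0], "delta_rot": [0, 0, 0], "hand": 0}
  ]
}}

```text
clock: 19.1
eef_pos: [0.5035, -0.0875, 0.0069]
tool_rot: [0.0, 0.753, 0.658, 0.0]
wrist_force: [-0.4, -0.3, 0.4]
width: -0.002
```

Emit:
{"fn": "drive_tool", "kwargs": {
  "increments": [
    {"offset": [0, 0.1, 0], "delta_rot": [0, 0, 0], "hand": 0},
    {"offset": [0, 0.1, 0], "delta_rot": [0, 0, 0], "hand": 0},
    {"offset": [0, 0, 0], "delta_rot": [0, 0, 0], "hand": 0}
  ]
}}

```text
clock: 19.35
eef_pos: [0.5041, -0.0875, 0.0067]
tool_rot: [-0.0, 0.753, 0.658, -0.0]
wrist_force: [-1.5, -0.5, 0.6]
width: 0.0
```

Emit:
{"fn": "drive_tool", "kwargs": {
  "increments": [
    {"offset": [0, 0.1, 0], "delta_rot": [0, 0, 0], "hand": 0},
    {"offset": [0, 0.1, 0], "delta_rot": [0, 0, 0], "hand": 0},
    {"offset": [0, 0, 0], "delta_rot": [0, 0, 0], "hand": 0}
  ]
}}

```text
clock: 19.6
eef_pos: [0.5066, -0.0879, 0.0068]
tool_rot: [0.0, 0.753, 0.658, 0.0]
wrist_force: [-0.6, 0.6, 0.2]
width: 0.002
```

Emit:
{"fn": "drive_tool", "kwargs": {
  "increments": [
    {"offset": [0, 0.1, 0], "delta_rot": [0, 0, 0], "hand": 0},
    {"offset": [0, 0.1, 0], "delta_rot": [0, 0, 0], "hand": 0},
    {"offset": [0, 0, 0], "delta_rot": [0, 0, 0], "hand": 0}
  ]
}}

```text
clock: 19.85
eef_pos: [0.5074, -0.0879, 0.0067]
tool_rot: [-0.001, 0.753, 0.658, -0.0]
wrist_force: [-4.9, 1.2, 3.5]
width: -0.001
```

Emit:
{"fn": "drive_tool", "kwargs": {
  "increments": [
    {"offset": [0, 0.1, 0], "delta_rot": [0, 0, 0], "hand": 0},
    {"offset": [0, 0, 0], "delta_rot": [0, 0, 0], "hand": 0}
  ]
}}

```text
clock: 20.02
eef_pos: [0.5074, -0.0879, 0.0065]
tool_rot: [-0.001, 0.753, 0.658, -0.001]
wrist_force: [-7.1, 0.7, 4.7]
width: 0.001
```

```bash
python3 -c "
from h import *
s,Q=st()
g=tube();f=eyes.grab_frame('top')
a=g['img'][160:290,240:410];cv2.imwrite('pics/c18.png',cv2.resize(a[:,:,::-1],None,fx=4.6,fy=4.6,interpolation=cv2.INTER_CUBIC))
a=f['img'][160:290,290:460];cv2.imwrite('pics/c18t.png',cv2.resize(a[:,:,::-1],None,fx=4.6,fy=4.6,interpolation=cv2.INTER_CUBIC))
"
```

```text
t 20.02 tcp [ 0.5074 -0.0879  0.0065] cr [-0.1145 -0.0012  0.0065] xaz 82.25066156126321 z [-0.0033  0.0008 -1.    ] F [-7.1419  0.7343  4.6764] w 0.0012384577202264294
top tube [ 0.6022 -0.1004  0.0339] cr [-0.0188 -0.001   0.0339] 0.87
side tube [ 0.6055 -0.093   0.0328] cr [-0.0165  0.0068  0.0328] 0.67
side tube [ 0.601  -0.0956  0.0356] cr [-0.0207  0.0037  0.0356] 0.6
```

View pics/c18.png

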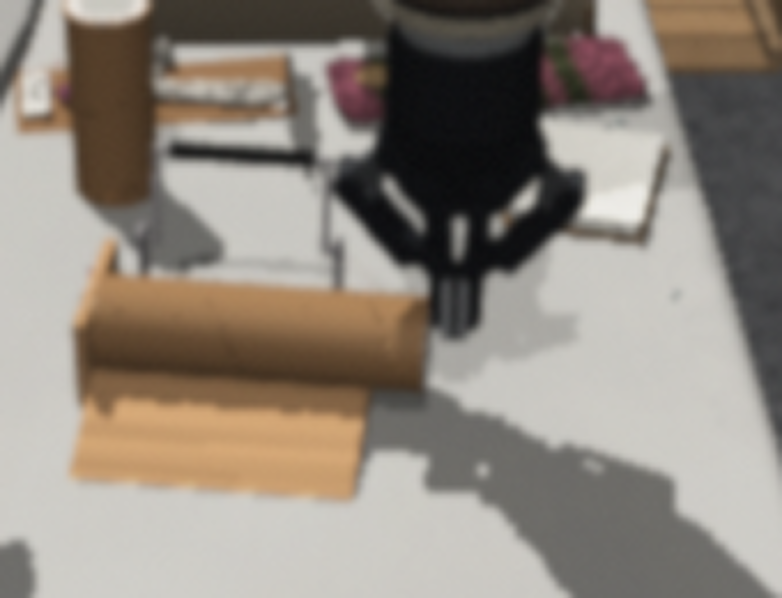

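View pics/c18t.png

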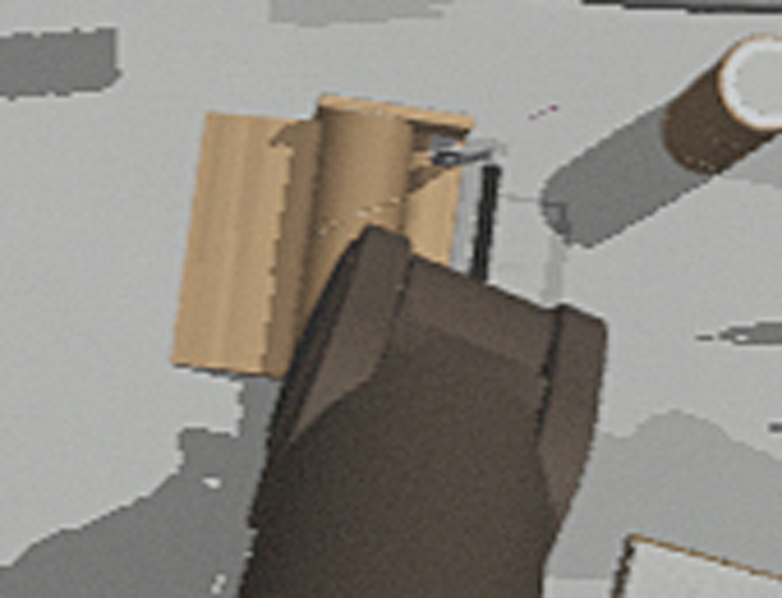

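Emit:
{"fn": "drive_tool", "kwargs": {
  "increments": [
    {"offset": [0, -0.4, 0], "delta_rot": [0, 0, 0], "hand": 0},
    {"offset": [0, -1.0, 0], "delta_rot": [0, 0, 0], "hand": 0},
    {"offset": [0, -1.5, -0.5], "delta_rot": [0, 0, 0], "hand": 0},
    {"offset": [0, -0.5, -2.0], "delta_rot": [0, 0, 0], "hand": 0},
    {"offset": [0, 0, -3.0], "delta_rot": [0, 0, 0], "hand": 0},
    {"offset": [0, 0, -3.0], "delta_rot": [0, 0, 0], "hand": 0},
    {"offset": [-1.0, 0, -3.0], "delta_rot": [0, 0, 0], "hand": 0},
    {"offset": [-2.0, 1.0, -3.0], "delta_rot": [0, 0, 0], "hand": 0},
    {"offset": [-2.0, 2.5, -1.0], "delta_rot": [0, 0, 0], "hand": 0},
    {"offset": [-2.0, 2.8, 0], "delta_rot": [0, 0, 0], "hand": 0},
    {"offset": [-2.0, 2.8, 0], "delta_rot": [0, 0, 0], "hand": 0},
    {"offset": [-1.4, 2.8, 0], "delta_rot": [0, 0, 0], "hand": 0},
    {"offset": [0, 2.0, 0], "delta_rot": [0, 0, 0], "hand": 0},
    {"offset": [0, 0.9, 0], "delta_rot": [0, 0, 0], "hand": 0},
    {"offset": [0, 0, 0], "delta_rot": [0, 0, 0], "hand": 0}
  ]
}}

```text
clock: 21.52
eef_pos: [0.6096, -0.2063, 0.1612]
tool_rot: [0.0, 0.753, 0.658, 0.0]
wrist_force: [-0.5, 0.0, -0.3]
width: -0.005
```

```bash
python3 -c "
from h import *
s,Q=st()
g=tube();save(g,'side19')
for dz in (.03,.04):print(proj(g,s['eef_pos']+[0,0,dz]))
go(wc([0,-.105,.06]))
"
```

```text
t 21.52 tcp [ 0.6096 -0.2063  0.1612] cr [ 0.0026 -0.1049  0.1612] xaz 82.30968635356504 z [ 0.0005 -0.0002 -1.    ] F [-0.491   0.0405 -0.256 ] w -0.005204079476745323
top tube [ 0.6052 -0.0997  0.0354] cr [-0.0159  0.0002  0.0354] 0.6
top tube [ 0.6212 -0.1004  0.0011] cr [-0.      0.0016  0.0011] 0.56
side tube [ 0.6075 -0.0965  0.0345] cr [-0.0141  0.0037  0.0345] 0.86
[[292.8095 151.0641]]
[[292.7231 147.157 ]]
t 21.72 tcp [ 0.6071 -0.206   0.1619] cr [ 0.0001 -0.1049  0.1619] xaz 82.27581869528889 z [-0.0004  0.0006 -1.    ] F [-0.4281 -0.2106 -0.0486] w 0.00022090678852228893
to [ 0.607  -0.2061  0.06  ] tool cm [-0.0137 -0.0083 10.1896]
```

View pics/side19.png

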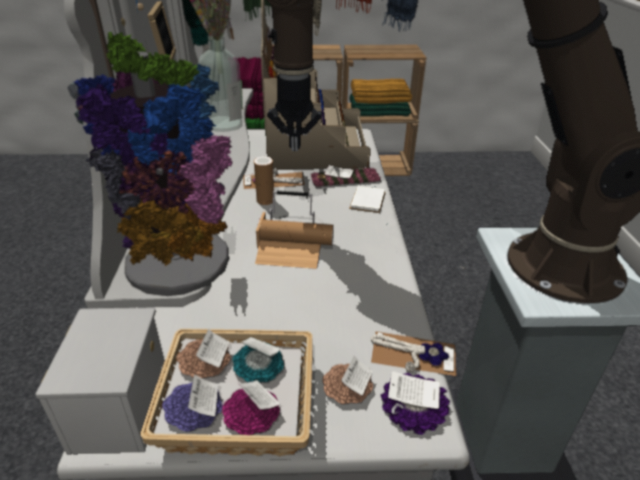

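Emit:
{"fn": "drive_tool", "kwargs": {
  "increments": [
    {"offset": [0, 0, 1.5], "delta_rot": [0, 0, 0], "hand": 0},
    {"offset": [0, 0, 2.5], "delta_rot": [0, 0, 0], "hand": 0},
    {"offset": [0, 0, 2.5], "delta_rot": [0, 0, 0], "hand": 0},
    {"offset": [0, 0, 2.5], "delta_rot": [0, 0, 0], "hand": 0},
    {"offset": [0, 0, 1.7], "delta_rot": [0, 0, 0], "hand": 0},
    {"offset": [0.5, 0, 0], "delta_rot": [0, 0, 0], "hand": 0},
    {"offset": [0, 0, 0], "delta_rot": [0, 0, 0], "hand": 0}
  ]
}}

```text
clock: 22.3
eef_pos: [0.6081, -0.1999, 0.0547]
tool_rot: [-0.001, 0.753, 0.658, -0.0]
wrist_force: [0.4, -0.1, -0.1]
width: 0.004
```

```bash
python3 -c "
from h import *
s,Q=st()
g=eyes.grab_frame('side')
print(proj(g,s['eef_pos']+[0,0,.03]))
a=g['img'][140:270,210:380];cv2.imwrite('pics/c20.png',cv2.resize(a[:,:,::-1],None,fx=4.6,fy=4.6,interpolation=cv2.INTER_CUBIC))
"
```

```text
t 22.3 tcp [ 0.6081 -0.1999  0.0547] cr [ 0.0003 -0.0988  0.0547] xaz 82.30776717844195 z [-0.0015  0.0013 -1.    ] F [ 0.3687 -0.0615 -0.1212] w 0.0038959676856831263
[[294.2647 191.6598]]
```

View pics/c20.png

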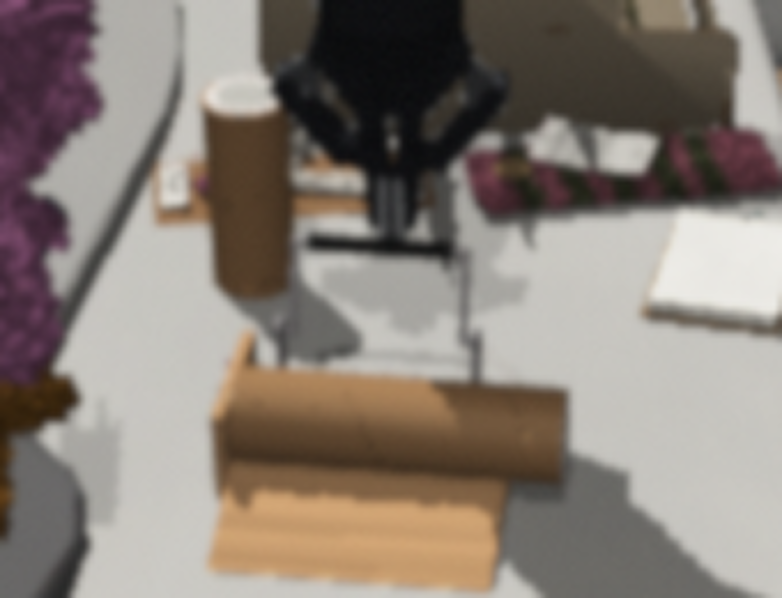

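Emit:
{"fn": "drive_tool", "kwargs": {
  "increments": [
    {"offset": [0.5, 0, 0], "delta_rot": [0, 0, 0], "hand": 0},
    {"offset": [0.8, 0, 0], "delta_rot": [0, 0, 0], "hand": 0},
    {"offset": [0.6, 0, 0], "delta_rot": [0, 0, 0], "hand": 0},
    {"offset": [0.4, 0, 0], "delta_rot": [0, 0, 0], "hand": 0},
    {"offset": [0.4, 0, 0], "delta_rot": [0, 0, 0], "hand": 0},
    {"offset": [0.4, 0, 0], "delta_rot": [0, 0, 0], "hand": 0},
    {"offset": [0.4, 0, 0], "delta_rot": [0, 0, 0], "hand": 0},
    {"offset": [0.4, 0, 0], "delta_rot": [0, 0, 0], "hand": 0},
    {"offset": [0.4, 0, 0], "delta_rot": [0, 0, 0], "hand": 0},
    {"offset": [0, 0, 0], "delta_rot": [0, 0, 0], "hand": 0}
  ]
}}

```text
clock: 23.18
eef_pos: [0.6149, -0.1576, 0.0546]
tool_rot: [-0.0, 0.753, 0.658, 0.0]
wrist_force: [0.4, 0.1, 0.7]
width: -0.002
```

```bash
python3 -c "
from h import *
s,Q=st()
g=eyes.grab_frame('side')
a=g['img'][140:270,210:380];cv2.imwrite('pics/c21.png',cv2.resize(a[:,:,::-1],None,fx=4.6,fy=4.6,interpolation=cv2.INTER_CUBIC))
"
```

```text
t 23.18 tcp [ 0.6149 -0.1576  0.0546] cr [ 0.0014 -0.056   0.0546] xaz 82.3244757534021 z [-0.0002  0.0009 -1.    ] F [0.3846 0.0896 0.6577] w -0.0017553851613144782
```

View pics/c21.png

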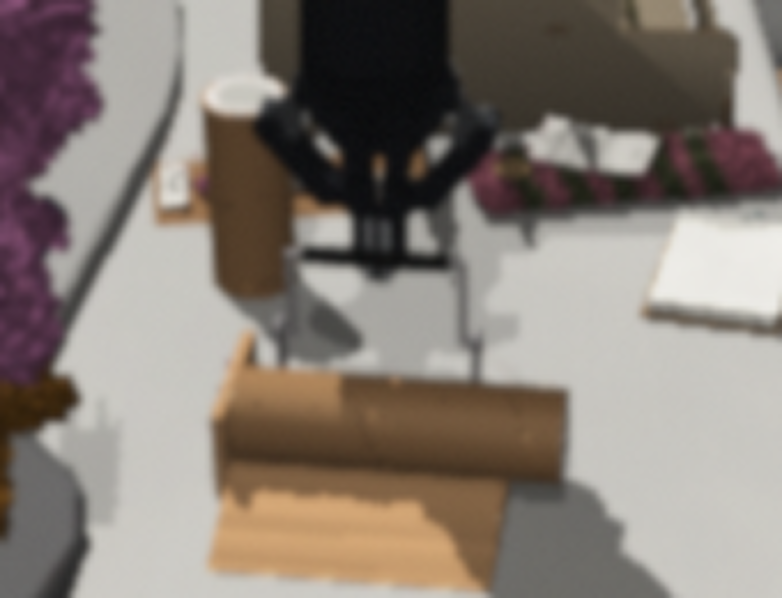

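Emit:
{"fn": "drive_tool", "kwargs": {
  "increments": [
    {"offset": [0.4, 0, 0], "delta_rot": [0, 0, 0], "hand": 0},
    {"offset": [0.4, 0, 0], "delta_rot": [0, 0, 0], "hand": 0},
    {"offset": [0.4, 0, 0], "delta_rot": [0, 0, 0], "hand": 0},
    {"offset": [0.4, 0, 0], "delta_rot": [0, 0, 0], "hand": 0},
    {"offset": [0.4, 0, 0], "delta_rot": [0, 0, 0], "hand": 0},
    {"offset": [0.4, 0, 0], "delta_rot": [0, 0, 0], "hand": 0},
    {"offset": [0.4, 0, 0], "delta_rot": [0, 0, 0], "hand": 0},
    {"offset": [0.4, 0, 0], "delta_rot": [0, 0, 0], "hand": 0},
    {"offset": [0, 0, 0], "delta_rot": [0, 0, 0], "hand": 0},
    {"offset": [-1.0, 0, 0], "delta_rot": [0, 0, 0], "hand": 0},
    {"offset": [-2.0, 0, 0], "delta_rot": [0, 0, 0], "hand": 0},
    {"offset": [-1.0, 0, 0], "delta_rot": [0, 0, 0], "hand": 0},
    {"offset": [0, 0, 0], "delta_rot": [0, 0, 0], "hand": 0},
    {"offset": [0, 0, 0], "delta_rot": [0, 0, 0], "hand": 0},
    {"offset": [0, 0, 0], "delta_rot": [0, 0, 0], "hand": 0},
    {"offset": [0, 0, 0], "delta_rot": [0, 0, 0], "hand": 0}
  ]
}}

```text
clock: 24.57
eef_pos: [0.6139, -0.1658, 0.0547]
tool_rot: [-0.0, 0.753, 0.658, 0.0]
wrist_force: [-0.8, 0.1, 0.0]
width: 0.002
```

```bash
python3 -c "
from h import *
s,Q=st()
g=eyes.grab_frame('side')
a=g['img'][140:270,210:380];cv2.imwrite('pics/c22.png',cv2.resize(a[:,:,::-1],None,fx=4.6,fy=4.6,interpolation=cv2.INTER_CUBIC))
"
```

```text
t 24.57 tcp [ 0.6139 -0.1658  0.0547] cr [ 0.0015 -0.0642  0.0547] xaz 82.3239092175752 z [-0.      0.0009 -1.    ] F [-0.8486  0.0827  0.0211] w 0.0018377464233162832
```

View pics/c22.png

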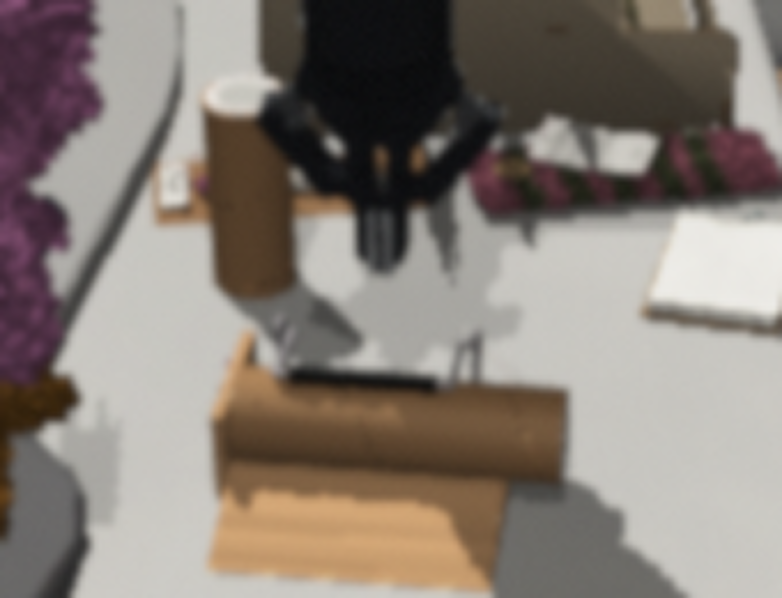

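Emit:
{"fn": "drive_tool", "kwargs": {
  "increments": [
    {"offset": [-1.0, 0, -2.0], "delta_rot": [0, 0, 0], "hand": 0},
    {"offset": [-1.0, 0, -3.0], "delta_rot": [0, 0, 0], "hand": 0},
    {"offset": [0, 0, -3.0], "delta_rot": [0, 0, 0], "hand": 0},
    {"offset": [0, 0, -3.0], "delta_rot": [0, 0, 0], "hand": 0},
    {"offset": [0, -2.5, -1.0], "delta_rot": [0, 0, 0], "hand": 0},
    {"offset": [0, -3, 0], "delta_rot": [0, 0, 0], "hand": 0},
    {"offset": [0, -3, 0], "delta_rot": [0, 0, 0], "hand": 0},
    {"offset": [-1, -3, 0], "delta_rot": [0, 0, 0], "hand": 0},
    {"offset": [-2, -3, 0], "delta_rot": [0, 0, 0], "hand": 0},
    {"offset": [-2, -2, 0], "delta_rot": [0, 0, 0], "hand": 0},
    {"offset": [-2, -1, 0], "delta_rot": [0, 0, 0], "hand": 0},
    {"offset": [0, 0, 0], "delta_rot": [0, 0, 0], "hand": 0},
    {"offset": [0, 0, 0], "delta_rot": [0, 0, 0], "hand": 0},
    {"offset": [0, 0, 0], "delta_rot": [0, 0, 0], "hand": 0},
    {"offset": [0, 0, 0], "delta_rot": [0, 0, 0], "hand": 0},
    {"offset": [0, 0, 0], "delta_rot": [0, 0, 0], "hand": 0}
  ]
}}

```text
clock: 25.95
eef_pos: [0.4289, -0.2317, 0.1747]
tool_rot: [-0.0, 0.753, 0.658, 0.0]
wrist_force: [-0.7, 0.1, 0.0]
width: -0.001
```

```bash
python3 -c "
from h import *
s,Q=st()
g=tube();f=eyes.grab_frame('top')
for F in(f,g):
  for l in('bail_bar','seat','label_pad','spare_tube','hairtie_violet','scrubby_spare'):
    for d in landmark_of(l,F)[:1]:p=w(F,d['point']);print(l,p,cr(p),d['score'])
for a in(1.7,1.8,1.95):
  P=wc([[x,-.043+.048*np.sin(a-.35),.06+.048*np.cos(a-.35)] for x in(-.038,.038)]);print(a,proj(g,P).tolist(),proj(f,P).tolist())
P=wc([[-.018+e*.085,0,.0605] for e in(-1,1)]);print(proj(f,P))
a=g['img'][140:270,210:380];cv2.imwrite('pics/c23.png',cv2.resize(a[:,:,::-1],None,fx=4.6,fy=4.6,interpolation=cv2.INTER_CUBIC))
a=f['img'][160:290,290:460];cv2.imwrite('pics/c23t.png',cv2.resize(a[:,:,::-1],None,fx=4.6,fy=4.6,interpolation=cv2.INTER_CUBIC))
"
```

```text
t 25.95 tcp [ 0.4289 -0.2317  0.1747] cr [-0.1731 -0.1542  0.1747] xaz 82.37056679213651 z [-0.0001  0.0001 -1.    ] F [-0.7319  0.1202  0.0491] w -0.0009007399660378361
top tube [ 0.6018 -0.1019  0.0321] cr [-0.019  -0.0025  0.0321] 0.73
side tube [ 0.6038 -0.0989  0.0323] cr [-0.0175  0.0008  0.0323] 0.68
side tube [ 0.6878 -0.111   0.0368] cr [0.0674 0.     0.0368] 0.17
bail_bar [ 0.6221 -0.1035  0.0627] [ 0.0013 -0.0014  0.0627] 0.55
seat [ 0.6018 -0.0992  0.0372] [-0.0194  0.0002  0.0372] 0.69
label_pad [ 0.4064 -0.2996  0.0027] [-0.1863 -0.2245  0.0027] 0.67
spare_tube [ 0.6867 -0.304  -0.0013] [ 0.0921 -0.1914 -0.0013] 0.86
hairtie_violet [0.3944 0.2524 0.0039] [-0.2719  0.321   0.0039] 0.61
scrubby_spare [ 0.5125  0.3192 -0.0019] [-0.1638  0.4029 -0.0019] 0.95
bail_bar [ 0.689  -0.3037 -0.0016] [ 0.0944 -0.1908 -0.0016] 0.61
seat [ 0.6008 -0.0945  0.0353] [-0.021   0.0048  0.0353] 0.88
label_pad [ 0.4104 -0.2984  0.0003] [-0.1825 -0.2228  0.0003] 0.83
spare_tube [ 0.6875 -0.3023 -0.0036] [ 0.0926 -0.1897 -0.0036] 0.72
hairtie_violet [0.3955 0.2576 0.0038] [-0.2715  0.3263  0.0038] 0.91
scrubby_spare [0.5167 0.3217 0.0003] [-0.16    0.4059  0.0003] 0.91
1.7 [[304.75054193356823, 220.03118806515084], [272.3489020839704, 218.03954880572607]] [[364.0797168412844, 225.71708058563325], [367.9102207980522, 194.72070868980637]]
1.8 [[304.7214034514632, 221.92653570205223], [272.377619986155, 219.9289195469926]] [[363.53441808541606, 225.91899927983354], [367.35328288421255, 195.0449285277992]]
1.95 [[304.7238753570967, 224.57790599417146], [272.4877331156196, 222.57365981630747]] [[363.08607069954064, 226.2725205191389], [366.88489257839, 195.58269328819338]]
[[361.9191 253.0532]
 [370.4289 184.0895]]
```

View pics/c23.png

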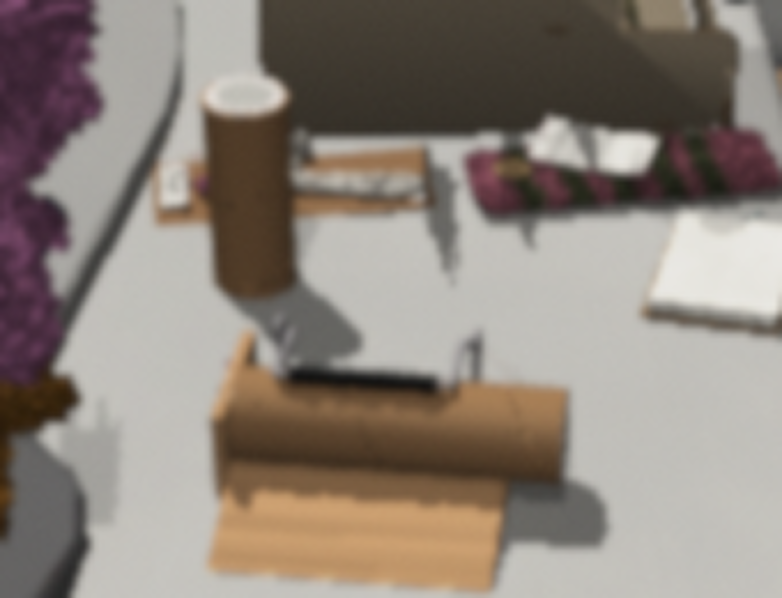

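View pics/c23t.png

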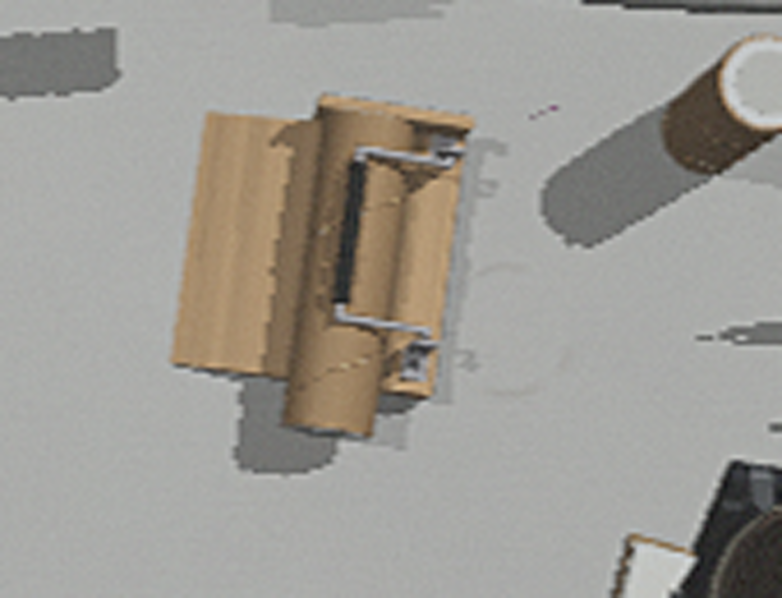

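```bash
python3 -c "
from station import job
print(job.sign_off())"
```

```text
the job is handed in; nothing more can be done
None
```

I rolled the tube across the table, up the ramp and into the V. I then pushed it along the V until it butted the end stop, and tipped the wire bail over onto it. The job was handed in at about 26 s of the 67 s allowed; no verdict was reported.

**Last checks:**
- **Tube:** the networks put its centre at x ≈ −19 and −17.5 mm, y ≈ −2.5 and +1 mm in the cradle's frame (two cameras). While I pushed it, the force rose to about 7 N and the tool stopped moving where I expected the stop.
- **Tube height:** both cameras read 32 mm, just under the 32.5 mm limit. They had read 33–36 mm earlier and the pictures show the tube seated, so I took this as measurement error of about 4 mm.
- **Bail:** the bar lies on top of the tube and did not move between two pictures about 1.4 s apart. The top view fits an angle of about 1.7 to 1.95 rad. In the side view, the detector mistook the spare tube for the bar, so I did not use that reading. The contact force between bail and tube was not measured.
- **Bystanders:** all four were detected within a few millimetres of where they started.

**What went wrong on the way:**
- **First roll attempt:** the open fingertips were about 35–40 mm above the reported tool height, so they passed over the tube. I found the offset in the pictures and corrected for it.
- **First ramp attempt:** the fingers were too high and jammed the tube, with the wrist force reaching about 57 N. I backed off, lowered them and went again with almost no force. This was fingertip contact as far as the pictures show, and below the 120 N wrist limit.

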